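# Fill the ink-stick drying board and lock it with the keeper rod

## Task

Get this drying board ready for the rack: clear the brush off it into the tool trough, and lay every ink stick from the paper flat in the board's bays, one stick to a bay (any bays), squarely across the board with its ends in line with the ribs' ends. When all the sticks are laid, thread the keeper rod over them from the robot's right, tip first through the hole in the right-hand ear and then the left-hand one, until its shoulder is home against the right-hand ear. Leave the other things on the bench where they are.

Things in the scene. Friction and masses are not known exactly. Their poses are not given: they have to be found in the camera images.
- board: plywood drying board fixed to the bench, 110 (its x) x 230 (its y) x 18 mm thick, origin at the centre of its underside. Its +y end is the robot's left, its -y end the robot's right. An upright dark wooden ear stands on each end: 50 mm along x, 14 mm thick along y, centred at y = -100 and +100 mm, its top 74 mm above the bench
- bays (a point): centre of the board's upper face, 18 mm above the bench; axes as the board's. Here seven low ribs (64 mm long along x, 4 mm wide, 5 mm high, centred on x = 0) part six bays side by side along y, each 26 mm wide, centred at y = -75, -45, -15, 15, 45, 75 mm
- ear_right (a point): mouth of the hole in the outer (-y) face of the board's right-hand ear (y = -107 mm), on the hole's axis; the round 20 mm hole runs level along y, its axis 51 mm above the bench; axes as the board's
- ear_left (a point): the same for the left-hand ear, in its outer (+y) face (y = +107 mm), in line with the right-hand hole; axes as the board's
- trough: dark wooden tool trough fixed to the bench near the robot, open on top, 110 (x) x 210 (y) x 30 mm high, walls and floor 6 mm thick; origin at the centre of its underside
- brush_c (a point): flat brush left lying across the ribs of the board: wooden handle 100 mm long (along its x), 18 mm wide (y), 14 mm high (z); at its +x end a 22 mm metal ferrule 34 mm wide and 26 mm of bristles 31 mm wide. This point is the centre of the handle, half-way up (the balance lies about 20 mm from it towards the bristles)
- rod_handle (a point): keeper rod of wood, lying on the bench, 297 mm long along its x: at the -x end a flat-sided handle 50 mm long, 28 mm wide (y), 16 mm high (z); then from the shoulder a round shaft of 16 mm, 247 mm long, whose last 25 mm taper to 6 mm at the tip (+x). This point is the centre of the handle, 25 mm from the shoulder; 90 g, balancing about 75 mm ahead of the shoulder
- rod_shoulder (a point): point on the rod's axis at the shoulder, where the handle ends and the shaft begins; axes as the rod's: x points along the shaft to the tip, which lies at x = +247 mm
- stick0_c (a point): black ink stick, a bar 64 mm long (its x), 22 mm wide (y), 16 mm high (z), about 40 g, with a thin brass band near one end; lying on the bench on a sheet of paper; this point is its centre. May be absent
- stick1_c (a point): black ink stick, a bar 64 mm long (its x), 22 mm wide (y), 16 mm high (z), about 40 g, with a thin brass band near one end; lying on the bench on a sheet of paper; this point is its centre. May be absent
- stick2_c (a point): black ink stick, a bar 64 mm long (its x), 22 mm wide (y), 16 mm high (z), about 40 g, with a thin brass band near one end; lying on the bench on a sheet of paper; this point is its centre. May be absent
- stick3_c (a point): black ink stick, a bar 64 mm long (its x), 22 mm wide (y), 16 mm high (z), about 40 g, with a thin brass band near one end; lying on the bench on a sheet of paper; this point is its centre. May be absent
- stick4_c (a point): black ink stick, a bar 64 mm long (its x), 22 mm wide (y), 16 mm high (z), about 40 g, with a thin brass band near one end; lying on the bench on a sheet of paper; this point is its centre. May be absent
- stick5_c (a point): black ink stick, a bar 64 mm long (its x), 22 mm wide (y), 16 mm high (z), about 40 g, with a thin brass band near one end; lying on the bench on a sheet of paper; this point is its centre. May be absent
- dish: bystander, to be left where it is: small white dish, 60 mm across, 22 mm high
- inkstone: bystander, to be left where it is: dark ink stone, 75 x 110 x 22 mm
- mould: bystander, to be left where it is: wooden mould block, 70 x 110 x 35 mm
- jar: bystander, to be left where it is: blue jar with brass cap, 64 mm across, 85 mm high
- mallet: bystander, to be left where it is: small hammer lying on the bench
- cup: bystander, to be left where it is: white mug, 72 mm across, 80 mm high

How it is judged:
By the outcome, as a careful person would: the job done as asked, in the order asked, and still so for the second after the job is handed in, with the robot touching nothing.
Of stick0, stick1, stick2, stick3, stick4, stick5 only 4 to 6 are there at a start; the rules pass over those that are not, and their reading is None.
At some moment in a run one of stick0, stick1, stick2, stick3, stick4, stick5 may be knocked a few centimetres aside while the robot is not near it.
Once in a run the grip may slacken for a moment while it holds something.
It also fails if it takes over 210 s, if anything falls off the work surface, if the arm or the gripper's body presses on something with over 40 N, if the wrist force passes 120 N, or if a joint passes its speed limit or range.

## Robot

A 7-joint arm with a two-finger parallel gripper is mounted at the origin on the work surface. World frame = base frame: x ahead of the robot, y to its left, z up, the work surface at z = 0. Lengths are in m, angles in rad, forces in N, time in s.
With the tool pointing down it reaches from about 0.4 to 0.875 m from the base axis. Payload 19.3 kg.
Tool frame: the origin (TCP) lies between the finger pads; the fingertips stand 17 mm ahead of it and the grasp point (between the pads) lies 2 mm behind it; z points along the fingers, y is the line along which they close (so a half turn about z gives the same grasp; the last joint's range is limited). The gripper opens to 85 mm and grips with 20 to 120 N. Pads are 22 mm wide; open, the fingers measure 114 mm over their backs; the gripper's body (76 mm by 85 mm) begins 54 mm behind the grasp point. The pads swing forward as they close: fully open they stand 13 mm farther back than shut.
Start: joints at [1.089, 0.521, -0.036, 1.599, 0.021, 1.021, -0.113], TCP at [0.25, -0.573, 0.248] pointing down, gripper open.
Joint ranges: [-2.91, 2.91], [-0.3, 2.13], [-1.5, 1.42], [0.17, 2.43], [-1.26, 4.41], [0.16, 1.93], [-2.52, 2.52]. Speed limits (rad/s): [1.89, 1.89, 2.39, 2.39, 3.01, 3.01, 3.01].

## Interface

Orientations are given as a rotation vector (axis times angle).
In Python, from plant import readout, viewer, ticket gives the robot as it stands.
- The arm moves only by the tool servo_tool, never from a script. Its argument "targets" is a list of rows, each an object of numbers: "dx", "dy", "dz": the shift along the world's x, y, z in m; "yaw": the turn about the world's z in degrees; "hand": the finger opening in m, from 0 to 0.0854. A call has 1 to 8 rows; each row shifts and turns the commanded pose from where the row before left it; what a row does not reach is not made up. A row lasts 1/12 s, in which the tool goes at most 41.7 mm and 7.16 degrees, less where a joint would pass 70% of its speed; a pose out of reach is approached as far as the arm can. A call with a gripper value outside its range is refused whole. The fingers move at their own pace and stop on an object; "force" is the grip in N (left out, the last holds). Time passes only in rows, so rows that do not move let the fingers close. It gives the time, the measured TCP pose, the force, the opening and the grip force at its end, in the units of the state.
- readout.get_obs(): the state, without advancing time (a new reading comes with each control period).
- viewer.capture(name): name is "scene" or "top" or "wrist"; returns a dict with "image" (384x512x3 uint8, red, green, blue), "depth" (384x512 float32, m along the optical axis (not along the pixel's ray), 0 where there is no reading), "intrinsics" (3x3 intrinsics, pixels), "k1" (the pictures are not rectified: a ray, as slopes to the right and down, at radius r is drawn at 1 + k1 r^2 times it, then the intrinsics apply), "R" (3x3) and "t" (3): a world point X has camera coordinates R X + t. Camera axes: x right, y down, z forward; pixel columns grow to the right and rows downward; lengths in m; the calibration is good to about 2 mm. A picture is of the moment at which its call begins.
- ticket.hand_in(): hands the job in; it is judged then, once.
The state is a dict: "t": time; "joints": joint angles; "joint_vel": joint speeds; "tau": joint torques, N m; "tool_pos": TCP position; "orientation": TCP orientation; "ft_force": force on the tool from outside, world axes, zero at the start; "torque": the same for the moment, N m; "width": finger opening in m; "grip_force": force on a finger pad.
Only numpy, scipy, OpenCV 4.12 (cv2) and the standard library are available. Lean on these libraries where they do the work, as an engineer would, in place of code of your own. Each camera call takes 0.05 s, during which the arm holds its last target. There are 200 camera calls.

## Working session

There is one attempt and no reset: what is moved stays moved. The work goes in short steps, Python scripts to look and compute and a tool call to move; the robot and the scene stay as the last step left them, time stands still between calls to the robot, and variables do not carry over. Pictures are saved under pics/ and viewed, at most 14 in all, crops included, and the job is handed in when it is done.

Besides the shell and the picture viewer there is one more tool, called after ">>>" as name(argument=value, ...) on one line, values as JSON. servo_tool: Moves the arm, as the interface text tells. Its arguments: {"type":"object","properties":{"targets":{"type":"array"},"force":{"type":"number"}},"required":["targets"]}

```bash
ls; mkdir -p pics
cat > h.py <<'E'
import numpy as np, cv2, sys
sys.path.insert(0,'.')
from plant import readout, viewer, ticket
def cap(n,save=None):
    c=viewer.capture(n)
    if save: cv2.imwrite('pics/'+save,c['image'][:,:,::-1])
    return c
def rays(c,uv):
    uv=np.atleast_2d(np.asarray(uv,float)); K=c['intrinsics']
    d=np.c_[(uv[:,0]-K[0,2])/K[0,0],(uv[:,1]-K[1,2])/K[1,1]]
    s=d.copy()
    for _ in range(20): s=d/(1+c['k1']*(s**2).sum(1,keepdims=True))
    return np.c_[s,np.ones(len(s))]@c['R'], -c['R'].T@c['t']
def onz(c,uv,z):
    r,o=rays(c,uv); return o+r*((z-o[2])/r[:,2])[:,None]
def depthpts(c):
    h,w=c['depth'].shape; u,v=np.meshgrid(np.arange(w),np.arange(h))
    r,o=rays(c,np.c_[u.ravel(),v.ravel()]); return (o+r*c['depth'].reshape(-1,1)).reshape(h,w,3)
E
python3 - <<'E'
from h import *
for n in ('scene','top'):
    c=cap(n,n+'0.png'); print(n,c['intrinsics'].round(1).tolist(),c['k1'],(-c['R'].T@c['t']).round(3))
    np.save(n+'0.npy',c,allow_pickle=True)
o=readout.get_obs();print({k:np.round(v,3) for k,v in o.items()})
E
```

```text
pics
scene [[353.6, 0.0, 260.0], [0.0, 353.6, 185.7], [0.0, 0.0, 1.0]] 0.016199673083437324 [1.045 0.326 0.885]
top [[360.9, 0.0, 257.9], [0.0, 360.9, 191.0], [0.0, 0.0, 1.0]] -0.07363918589347293 [0.479 0.    1.123]
{'t': np.float64(0.1), 'joints': array([ 1.089,  0.522, -0.036,  1.6  ,  0.021,  1.021, -0.113]), 'joint_vel': array([-0.001, -0.001, -0.001, -0.001,  0.   ,  0.   , -0.001]), 'tau': array([ 4.0000e-03, -9.2848e+01,  1.9840e+00, -3.7053e+01,  1.8000e-02,
        5.0000e-03, -0.0000e+00]), 'tool_pos': array([ 0.25 , -0.573,  0.248]), 'orientation': array([-3.074, -0.642,  0.   ]), 'ft_force': array([-0.467, -0.834, -0.633]), 'torque': array([-0.001, -0.047,  0.009]), 'grip_force': np.float64(0.0), 'width': np.float64(0.085)}
```

View pics/top0.png

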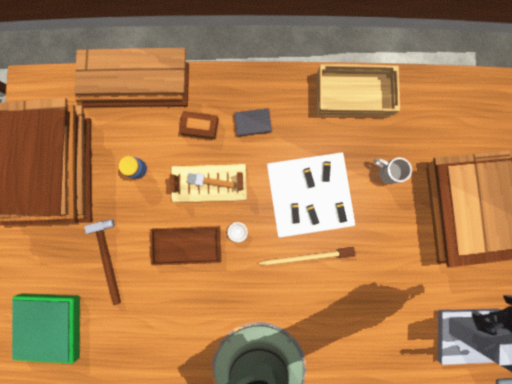

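View pics/scene0.png

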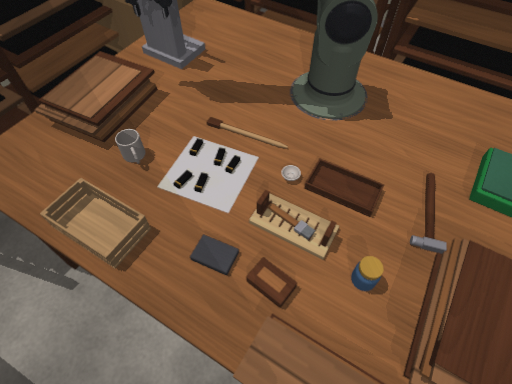

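Top view: board at about (208,183), with the brush across it. The trough is at (186,246), there are five sticks on the paper, at (309,178), (326,171), (295,213), (312,214) and (341,212), and the rod runs from its tip (260,263) to its handle (350,253).

```bash
cat > m.py <<'E'
from h import *
c=np.load('top0.npy',allow_pickle=True).item()
im=c['image'].astype(int); P=depthpts(c); hsv=cv2.cvtColor(c['image'],cv2.COLOR_RGB2HSV)
def rects(mask,box,z,amin=20):
    m=np.zeros(mask.shape,np.uint8);u0,v0,u1,v1=box;m[v0:v1,u0:u1]=mask[v0:v1,u0:u1]
    for k in cv2.findContours(m,cv2.RETR_EXTERNAL,cv2.CHAIN_APPROX_NONE)[0]:
        if cv2.contourArea(k)<amin: continue
        w=onz(c,k[:,0],z)[:,:2].astype(np.float32); r=cv2.minAreaRect(w*1000)
        uv=k[:,0].mean(0).astype(int)
        print(uv,np.round(r[0],1),np.round(r[1],1),round(r[2],1),'z',np.round(P[uv[1],uv[0],2],3))
v=im.sum(2)
print('sticks');rects(v<200,(270,155,352,235),.016)
print('board');rects((hsv[...,0]<35)&(hsv[...,1]<130)&(hsv[...,2]>180),(165,158,252,205),.018,100)
print('trough');rects(P[...,2]>.02,(140,220,226,272),.03,100)
print('boardtops');rects(P[...,2]>.06,(160,155,256,210),.074,5)
print('ferrule');rects((hsv[...,1]<80)&(v<520),(180,165,215,195),.035,10)
print('rod');rects(P[...,2]>.006,(250,242,362,272),.008,10)
print('dish');rects(P[...,2]>.01,(226,220,250,245),.02,10)
E
python3 m.py; python3 -c "
import cv2
a=cv2.imread('pics/top0.png')
cv2.imwrite('pics/top0c.png',cv2.resize(a[145:275,150:365],None,fx=3.7,fy=3.7,interpolation=2))"
```

```text
sticks
board
[206 182] [572.8 158. ] [111.5 231.9] 1.9 z 0.041
trough
[184 245] [381.9 226.6] [111.2 217. ] 3.0 z 0.006
boardtops
[172 182] [568.2 255.1] [44.4 14.8] 1.2 z 0.075
[239 179] [577.3  59.7] [49.9 14.6] 4.2 z 0.076
ferrule
[190 179] [582.4 209.5] [24.4 21.5] 0.2 z 0.039
rod
[307 256] [ 347.7 -145.2] [ 29.1 300.2] 6.2 z 0.013
dish
[236 231] [423.8  69.4] [56.  55.9] 45.4 z 0.007
```

View pics/top0c.png

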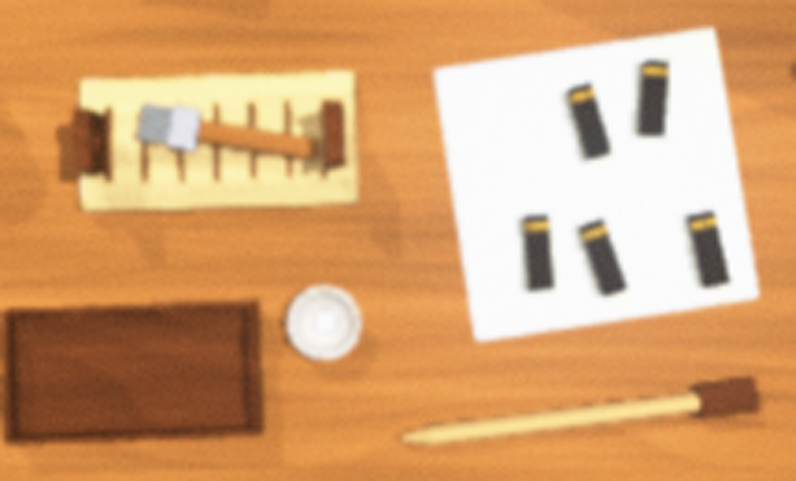

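The crop shows the brush handle running from about (200,130) to (312,147) crop px, with the ferrule towards +y. The five sticks are clearly separated. I'll measure the sticks and brush, then plan.

```bash
sed -i '/^print/d' m.py
cat > m2.py <<'E'
from m import *
print('sticks');rects((v<330),(272,158,350,232),.014)
print('gold');rects((hsv[...,1]>120)&(v<520),(280,160,345,225),.016,1)
print('handle');rects((hsv[...,0]<14)&(hsv[...,1]>140)&(v>230),(205,172,235,192),.035,10)
print('rodhandle');rects((v<270)&(hsv[...,0]<15),(335,243,362,264),.012,10)
s=P[190:240,258:362]
for (a,b) in [(309,178),(220,183),(195,180),(250,182),(348,253)]: print(a,b,P[b,a].round(3))
o=readout.get_obs();print(o['tool_pos'])
w=viewer.capture('wrist');print('wristcam',(-w['R'].T@w['t']).round(3),w['R'].round(2).tolist(),w['intrinsics'][0,0])
E
python3 m2.py
```

```text
sticks
[312 216] [ 471.5 -164.9] [45.5 17.6] 18.4 z 0.014
[294 214] [ 475.  -109.5] [44.2 16.8] 5.7 z 0.017
[341 213] [ 479.  -252.1] [45.6 19.6] 12.2 z 0.019
[309 179] [ 585.5 -153. ] [46.  17.7] 18.2 z 0.019
[325 172] [ 606.3 -205.7] [18.7 46.8] 89.5 z 0.015
gold
[310 207] [ 497.5 -155.4] [ 5.8 14.6] 18.5 z 0.018
[294 205] [ 502.3 -107.6] [ 6.1 15.4] 0.2 z 0.016
[339 205] [ 505.9 -246.3] [ 6.2 15.6] 0.2 z 0.015
[306 170] [ 612.2 -145.4] [ 7.8 16.7] 18.7 z 0.016
[326 163] [ 632.6 -207.2] [ 6.2 15.6] 0.4 z 0.02
handle
rodhandle
[345 252] [ 361.  -265.5] [25.  50.6] 6.2 z 0.012
309 178 [ 0.589 -0.152  0.018]
220 183 [0.57  0.119 0.042]
195 180 [0.579 0.195 0.041]
250 182 [0.577 0.03  0.002]
348 253 [ 0.36  -0.271  0.02 ]
[ 0.25000419 -0.5725262   0.24779628]
wristcam [ 0.318 -0.542  0.374] [[0.4, -0.92, -0.0], [-0.88, -0.38, 0.29], [-0.27, -0.12, -0.96]] 325.0858514760984
```

>>> servo_tool(targets=[{"dx": 0.0134,"dy": 0.0297,"yaw": 2.46},{"dx": 0.0134,"dy": 0.0297,"yaw": 2.46},{"dx": 0.0134,"dy": 0.0297,"yaw": 2.46},{"dx": 0.0134,"dy": 0.0297,"yaw": 2.46},{"dx": 0.0134,"dy": 0.0297,"yaw": 2.46},{"dx": 0.0134,"dy": 0.0297,"yaw": 2.46},{"dx": 0.0134,"dy": 0.0297,"yaw": 2.46},{"dx": 0.0134,"dy": 0.0297,"yaw": 2.46}])

```text
invalid input
```

>>> servo_tool(targets=[{"dx": 0.0134,"dy": 0.0297,"yaw": 2.46},{"dx": 0.0134,"dy": 0.0297,"yaw": 2.46},{"dx": 0.0134,"dy": 0.0297,"yaw": 2.46},{"dx": 0.0134,"dy": 0.0297,"yaw": 2.46},{"dx": 0.0134,"dy": 0.0297,"yaw": 2.46},{"dx": 0.0134,"dy": 0.0297,"yaw": 2.46},{"dx": 0.0134,"dy": 0.0297,"yaw": 2.46},{"dx": 0.0134,"dy": 0.0297,"yaw": 2.46}])

```text
invalid input
```

>>> servo_tool(targets=[{"dx": 0.0134,"dy": 0.0297,"yaw": 2.46},{"dx": 0.0134,"dy": 0.0297,"yaw": 2.46},{"dx": 0.0134,"dy": 0.0297,"yaw": 2.46},{"dx": 0.0134,"dy": 0.0297,"yaw": 2.46},{"dx": 0.0134,"dy": 0.0297,"yaw": 2.46},{"dx": 0.0134,"dy": 0.0297,"yaw": 2.46},{"dx": 0.0134,"dy": 0.0297,"yaw": 2.46},{"dx": 0.0134,"dy": 0.0297,"yaw": 2.46},{}])

```text
invalid input
```

>>> servo_tool(targets=[{"dx": 0.0134,"dy": 0.0297,"dz": 0,"yaw": 2.46,"hand": 0.085}], force=60)

```text
t: 0.23
tool_pos: [0.2605, -0.5464, 0.2476]
orientation: [3.062, 0.698, -0.003]
ft_force: [0.1, -1.3, -0.5]
width: 0.0846
grip_force: 0.0
```

>>> servo_tool(targets=[{"dx": 0.0134,"dy": 0.0297,"dz": 0,"yaw": 2.46,"hand": 0.085},{"dx": 0.0134,"dy": 0.0297,"dz": 0,"yaw": 2.46,"hand": 0.085},{"dx": 0.0134,"dy": 0.0297,"dz": 0,"yaw": 2.46,"hand": 0.085},{"dx": 0.0134,"dy": 0.0297,"dz": 0,"yaw": 2.46,"hand": 0.085},{"dx": 0.0134,"dy": 0.0297,"dz": 0,"yaw": 2.46,"hand": 0.085},{"dx": 0.0134,"dy": 0.0297,"dz": 0,"yaw": 2.46,"hand": 0.085},{"dx": 0.0134,"dy": 0.0297,"dz": 0,"yaw": 2.46,"hand": 0.085},{"dx": 0.0134,"dy": 0.0297,"dz": 0,"yaw": 2.46,"hand": 0.085}])

```text
t: 0.9
tool_pos: [0.371, -0.304, 0.2483]
orientation: [2.893, 1.224, -0.0]
ft_force: [1.8, -0.2, -0.2]
width: 0.0849
grip_force: 0.0
```

>>> servo_tool(targets=[{"dx": 0.0134,"dy": 0.0297,"dz": 0,"yaw": 2.46,"hand": 0.085},{"dx": 0.0134,"dy": 0.0297,"dz": 0,"yaw": 2.46,"hand": 0.085},{"dx": 0.0134,"dy": 0.0297,"dz": 0,"yaw": 2.46,"hand": 0.085},{"dx": 0.0134,"dy": 0.0297,"dz": 0,"yaw": 2.46,"hand": 0.085},{"dx": 0.0134,"dy": 0.0297,"dz": 0,"yaw": 2.46,"hand": 0.085},{"dx": 0.0134,"dy": 0.0297,"dz": 0,"yaw": 2.46,"hand": 0.085},{"dx": 0.0134,"dy": 0.0297,"dz": 0,"yaw": 2.46,"hand": 0.085},{"dx": 0.0134,"dy": 0.0297,"dz": 0,"yaw": 2.46,"hand": 0.085}])

```text
t: 1.57
tool_pos: [0.4783, -0.0663, 0.2483]
orientation: [2.642, 1.7, 0.0]
ft_force: [1.0, -0.0, 0.5]
width: 0.085
grip_force: 0.0
```

>>> servo_tool(targets=[{"dx": 0.0134,"dy": 0.0297,"dz": 0,"yaw": 2.46,"hand": 0.085},{"dx": 0.0134,"dy": 0.0297,"dz": 0,"yaw": 2.46,"hand": 0.085},{"dx": 0.0134,"dy": 0.0297,"dz": 0,"yaw": 2.46,"hand": 0.085},{"dx": 0.0134,"dy": 0.0297,"dz": 0,"yaw": 2.46,"hand": 0.085},{"dx": 0.0134,"dy": 0.0297,"dz": 0,"yaw": 2.46,"hand": 0.085},{"dx": 0.0134,"dy": 0.0297,"dz": 0,"yaw": 2.46,"hand": 0.085},{"dx": 0.0134,"dy": 0.0297,"dz": 0,"yaw": 2.46,"hand": 0.085},{"dx": 0,"dy": 0,"dz": 0,"yaw": 0,"hand": 0.085}])

```text
t: 2.23
tool_pos: [0.5725, 0.1464, 0.248]
orientation: [-2.349, -2.082, -0.003]
ft_force: [-0.5, 1.1, 0.7]
width: 0.0849
grip_force: 0.0
```

Run:
```python
from h import *
c=cap('wrist','w1.png');np.save('w1.npy',c,allow_pickle=True)
o=readout.get_obs();print(o['tool_pos'].round(4),o['orientation'].round(3),(-c['R'].T@c['t']).round(3))
```

```text
[0.5718 0.1434 0.2477] [-2.353e+00 -2.079e+00 -1.000e-03] [0.581 0.221 0.375]
```

View pics/w1.png

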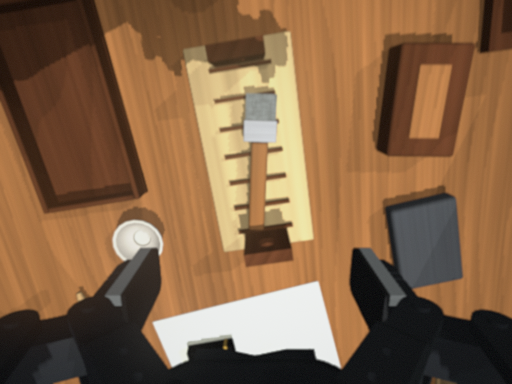

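Wrist view: board with corners near (185,45), (290,32), (312,240) and (222,250). The brush handle runs from (260,142) to (257,228), the ferrule is at (260,130), and the trough is on the left.

```bash
cat > m3.py <<'E'
from h import *
def world_rect(c,mask,box,z,amin=30,pr=True):
    m=np.zeros(mask.shape,np.uint8);u0,v0,u1,v1=box;m[v0:v1,u0:u1]=mask[v0:v1,u0:u1]
    out=[]
    for k in cv2.findContours(m,cv2.RETR_EXTERNAL,cv2.CHAIN_APPROX_NONE)[0]:
        if cv2.contourArea(k)<amin: continue
        w=onz(c,k[:,0],z)[:,:2].astype(np.float32); r=cv2.minAreaRect(w*1000)
        a=r[2];L,S=r[1]
        if L<S: a+=90;L,S=S,L
        a=(a+90)%180-90
        out.append((r[0],L,S,a))
        if pr: print('uv',k[:,0].mean(0).astype(int),'c',np.round(r[0],1),'LxS',round(L,1),round(S,1),'ang',round(a,1))
    return out
E
python3 - <<'E'
from m3 import *
c=np.load('w1.npy',allow_pickle=True).item();hsv=cv2.cvtColor(c['image'],cv2.COLOR_RGB2HSV);P=depthpts(c);z=P[...,2]
H,S,V=[hsv[...,i].astype(int) for i in range(3)]
print('board');world_rect(c,(H>16)&(H<40)&(S<150)&(V>140),(170,25,330,260),.018,200)
print('boarddepth');world_rect(c,(z>.010),(170,25,330,270),.018,200)
print('ears');world_rect(c,z>.064,(170,25,330,275),.074,50)
print('trough');world_rect(c,z>.02,(0,0,160,215),.03,200)
print('brush');world_rect(c,(z>.0285)&(z<.06),(225,85,285,235),.036,50)
print('handle');world_rect(c,(z>.0285)&(z<.06)&(S>110)&(H<15),(225,140,285,228),.037,50)
print('ferr');world_rect(c,(z>.0285)&(S<90),(225,85,285,150),.037,50)
for u,v in [(258,170),(258,215),(260,130),(262,100),(230,140),(240,55)]: print(u,v,P[v,u].round(4))
E
```

```text
board
uv [252 145] c [571.4 157.4] LxS 229.8 110.2 ang -88.0
boarddepth
uv [253 146] c [571.8 146.2] LxS 256.9 110.3 ang -88.2
ears
uv [268 254] c [574.7  60. ] LxS 50.0 20.7 ang 2.4
uv [235  47] c [567.8 258.1] LxS 49.9 15.7 ang 2.5
trough
uv [ 75 130] c [382.2 219.2] LxS 197.1 115.9 ang -87.0
brush
uv [268 233] c [576.8  68.3] LxS 37.4 4.9 ang -6.8
uv [258 156] c [576.1 146.1] LxS 147.0 33.9 ang 82.5
handle
uv [257 185] c [571.7 122.9] LxS 94.8 16.7 ang 80.8
ferr
uv [259 117] c [582.4 194.4] LxS 49.6 33.8 ang 82.5
258 170 [0.5745 0.1415 0.0376]
258 215 [0.5685 0.0906 0.0373]
260 130 [0.5814 0.183  0.0386]
262 100 [0.5868 0.212  0.0366]
230 140 [0.5476 0.1739 0.0178]
240 55 [0.5717 0.2517 0.0758]
```

>>> servo_tool(targets=[{"dx": 0.004,"dy": 0,"dz": -0.028,"yaw": -0.5,"hand": 0.06},{"dx": 0,"dy": 0,"dz": -0.028,"yaw": 0,"hand": 0.06},{"dx": 0,"dy": 0,"dz": -0.028,"yaw": 0,"hand": 0.06},{"dx": 0,"dy": 0,"dz": -0.028,"yaw": 0,"hand": 0.06},{"dx": 0,"dy": 0,"dz": -0.028,"yaw": 0,"hand": 0.06},{"dx": 0,"dy": 0,"dz": -0.028,"yaw": 0,"hand": 0.06},{"dx": 0,"dy": 0,"dz": -0.028,"yaw": 0,"hand": 0.06},{"dx": 0,"dy": 0,"dz": -0.009,"yaw": 0,"hand": 0.06}])

```text
t: 2.95
tool_pos: [0.5739, 0.1387, 0.0398]
orientation: [-2.368, -2.062, 0.007]
ft_force: [-1.2, -0.2, -0.2]
width: 0.0599
grip_force: 0.0
```

>>> servo_tool(targets=[{"dx": 0,"dy": 0,"dz": 0,"yaw": 0,"hand": 0.005},{"dx": 0,"dy": 0,"dz": 0,"yaw": 0,"hand": 0.005},{"dx": 0,"dy": 0,"dz": 0,"yaw": 0,"hand": 0.005},{"dx": 0,"dy": 0,"dz": 0,"yaw": 0,"hand": 0.005},{"dx": 0,"dy": 0,"dz": 0,"yaw": 0,"hand": 0.005},{"dx": 0,"dy": 0,"dz": 0,"yaw": 0,"hand": 0.005}], force=60)

```text
t: 3.45
tool_pos: [0.5767, 0.1402, 0.0453]
orientation: [2.368, 2.062, 0.003]
ft_force: [-2.1, -0.4, 7.4]
width: 0.0161
grip_force: 58.6
```

>>> servo_tool(targets=[{"dx": 0,"dy": 0,"dz": 0.025,"yaw": 0,"hand": 0.005},{"dx": 0,"dy": 0,"dz": 0.03,"yaw": 0,"hand": 0.005},{"dx": 0,"dy": 0,"dz": 0.03,"yaw": 0,"hand": 0.005},{"dx": -0.02,"dy": 0.01,"dz": 0,"yaw": 1,"hand": 0.005},{"dx": -0.03,"dy": 0.012,"dz": 0,"yaw": 2,"hand": 0.005},{"dx": -0.03,"dy": 0.012,"dz": 0,"yaw": 2,"hand": 0.005},{"dx": -0.03,"dy": 0.012,"dz": 0,"yaw": 2,"hand": 0.005},{"dx": -0.03,"dy": 0.012,"dz": 0,"yaw": 2,"hand": 0.005}])

```text
t: 4.12
tool_pos: [0.4348, 0.1983, 0.1297]
orientation: [2.197, 2.244, 0.003]
ft_force: [1.3, 0.4, -1.2]
width: 0.0159
grip_force: 59.2
```

>>> servo_tool(targets=[{"dx": -0.03,"dy": 0.014,"dz": 0,"yaw": 2,"hand": 0.005},{"dx": -0.024,"dy": 0.012,"dz": 0,"yaw": 0,"hand": 0.005},{"dx": 0,"dy": 0,"dz": 0,"yaw": 0,"hand": 0.005}])

```text
t: 4.37
tool_pos: [0.3783, 0.2262, 0.1297]
orientation: [2.154, 2.286, 0.002]
ft_force: [0.8, 1.2, -0.2]
width: 0.0162
grip_force: 59.2
```

Run:
```python
from h import *
c=cap('wrist','w2.png')
o=readout.get_obs();print(o['tool_pos'].round(4),o['orientation'].round(3),o['width'],o['grip_force'])
```

```text
[0.3805 0.2253 0.1297] [2.155 2.284 0.003] 0.0159779563260913 59.19533371925354
```

View pics/w2.png

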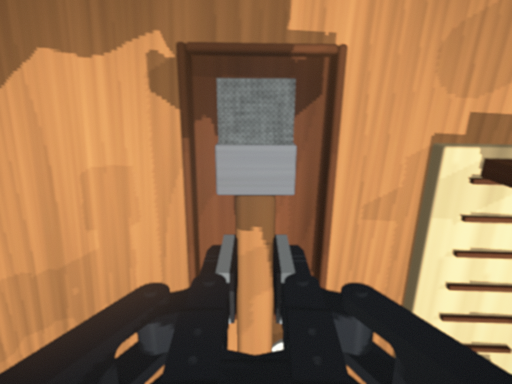

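The brush is held straight over the trough, centred between its walls (columns 180-345). I'll lower and release it, then go to the sticks.

>>> servo_tool(targets=[{"dx": 0,"dy": 0,"dz": -0.028,"yaw": 0,"hand": 0.005},{"dx": 0,"dy": 0,"dz": -0.028,"yaw": 0,"hand": 0.005},{"dx": 0,"dy": 0,"dz": -0.028,"yaw": 0,"hand": 0.005},{"dx": 0,"dy": 0,"dz": -0.014,"yaw": 0,"hand": 0.005},{"dx": 0,"dy": 0,"dz": 0,"yaw": 0,"hand": 0.005},{"dx": 0,"dy": 0,"dz": 0,"yaw": 0,"hand": 0.045},{"dx": 0,"dy": 0,"dz": 0,"yaw": 0,"hand": 0.045},{"dx": 0,"dy": 0,"dz": 0,"yaw": 0,"hand": 0.045}])

```text
t: 5.08
tool_pos: [0.3827, 0.2242, 0.0316]
orientation: [2.16, 2.28, 0.003]
ft_force: [-0.3, -0.4, 0.4]
width: 0.045
grip_force: 0.0
```

>>> servo_tool(targets=[{"dx": 0,"dy": 0,"dz": 0.02,"yaw": 0,"hand": 0.045},{"dx": 0,"dy": 0,"dz": 0.03,"yaw": 0,"hand": 0.045},{"dx": 0,"dy": 0,"dz": 0.035,"yaw": 0,"hand": 0.085},{"dx": 0,"dy": 0,"dz": 0.035,"yaw": 0,"hand": 0.085},{"dx": 0.01,"dy": -0.03,"dz": 0.02,"yaw": 0,"hand": 0.085},{"dx": 0.01,"dy": -0.03,"dz": 0.02,"yaw": 0,"hand": 0.085},{"dx": 0.01,"dy": -0.03,"dz": 0.02,"yaw": 0,"hand": 0.085},{"dx": 0.01,"dy": -0.03,"dz": 0.02,"yaw": 0,"hand": 0.085}])

```text
t: 5.75
tool_pos: [0.4219, 0.1024, 0.2325]
orientation: [2.159, 2.281, 0.002]
ft_force: [1.5, 0.6, 0.1]
width: 0.085
grip_force: 0.0
```

>>> servo_tool(targets=[{"dx": 0.012,"dy": -0.034,"dz": 0.008,"yaw": 0,"hand": 0.085},{"dx": 0.012,"dy": -0.034,"dz": 0.008,"yaw": 0,"hand": 0.085},{"dx": 0.012,"dy": -0.034,"dz": 0.008,"yaw": 0,"hand": 0.085},{"dx": 0.012,"dy": -0.034,"dz": 0.008,"yaw": 0,"hand": 0.085},{"dx": 0.012,"dy": -0.034,"dz": 0.008,"yaw": 0,"hand": 0.085},{"dx": 0.012,"dy": -0.034,"dz": 0.008,"yaw": 0,"hand": 0.085},{"dx": 0.012,"dy": -0.034,"dz": 0,"yaw": 0,"hand": 0.085},{"dx": 0.012,"dy": -0.034,"dz": 0,"yaw": 0,"hand": 0.085}])

```text
t: 6.42
tool_pos: [0.5179, -0.1702, 0.2802]
orientation: [2.159, 2.279, 0.001]
ft_force: [1.2, 1.5, -0.5]
width: 0.0848
grip_force: 0.0
```

>>> servo_tool(targets=[{"dx": 0.01,"dy": -0.03,"dz": 0,"yaw": 0,"hand": 0.085},{"dx": 0.01,"dy": -0.03,"dz": 0,"yaw": 0,"hand": 0.085},{"dx": 0.01,"dy": -0.02,"dz": 0,"yaw": 0,"hand": 0.085},{"dx": 0,"dy": 0,"dz": 0,"yaw": 0,"hand": 0.085},{"dx": 0,"dy": 0,"dz": 0,"yaw": 0,"hand": 0.085}])

```text
t: 6.83
tool_pos: [0.5475, -0.249, 0.279]
orientation: [2.162, 2.279, 0.001]
ft_force: [-0.8, 1.0, -0.2]
width: 0.085
grip_force: 0.0
```

```bash
cat > st.py <<'E'
from m3 import *
def sticks(c,pr=True,box=(0,0,512,384)):
    hsv=cv2.cvtColor(c['image'],cv2.COLOR_RGB2HSV);H,S,V=[hsv[...,i].astype(int) for i in range(3)]
    P=depthpts(c)
    m=(P[...,2]>.009)&(P[...,2]<.045)&((V<90)|((H>15)&(H<30)&(S>110)))&(P[...,1]<-.07)&(P[...,0]>.4)&(P[...,0]<.68)
    m=cv2.morphologyEx(m.astype(np.uint8),cv2.MORPH_CLOSE,np.ones((3,3)))
    return [r for r in world_rect(c,m,box,.016,80,pr)]
def toolang(o):
    a=np.degrees(np.arctan2(o['orientation'][1],o['orientation'][0])); return (2*a-90+90)%180-90
E
python3 - <<'E'
from st import *
c=cap('wrist','w3.png');sticks(c)
o=readout.get_obs();print(o['t'],o['tool_pos'].round(4),toolang(o))
t=cap('top');cv2.imwrite('pics/t3.png',cv2.resize(t['image'][145:275,140:355,::-1],None,fx=3.7,fy=3.7))
E
```

```text
uv [230 348] c [ 528.9 -540.8] LxS 222.9 24.2 ang 5.9
uv [203 154] c [ 484.8 -251.4] LxS 61.6 21.4 ang 11.8
uv [310 122] c [ 609.7 -206.4] LxS 62.0 20.9 ang -3.7
uv [197  77] c [ 477.2 -163.7] LxS 61.8 20.1 ang 19.5
uv [298  72] c [ 590.1 -152.2] LxS 60.9 19.8 ang 15.5
uv [200  25] c [ 480.9 -110.9] LxS 62.7 22.2 ang 5.4
6.8833 [ 0.5475 -0.2478  0.2791] 3.1144669828630214
```

View pics/w3.png

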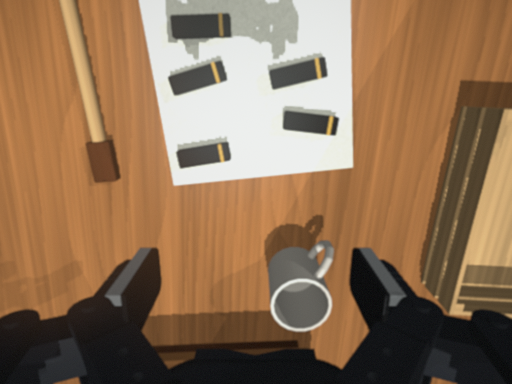

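View pics/t3.png

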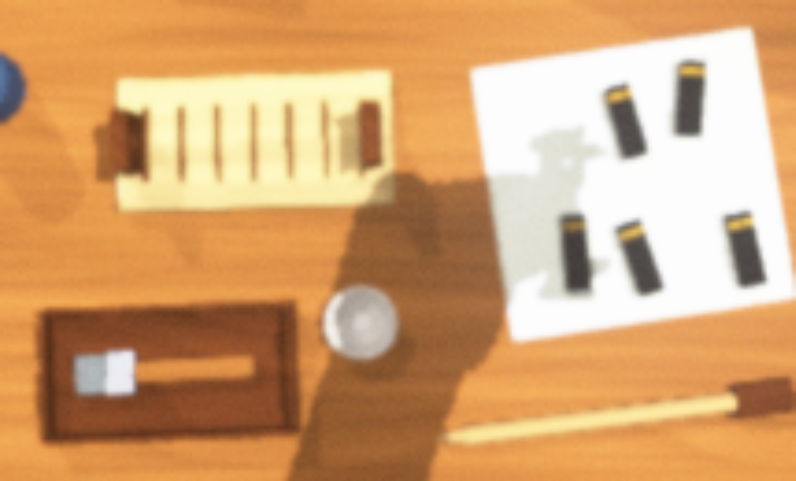

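The brush lies flat inside the trough. All five sticks are measured. Going to the first one (481,-111), hovering to check from near.

>>> servo_tool(targets=[{"dx": -0.0083,"dy": 0.0171,"dz": -0.0236,"yaw": 0.3,"hand": 0.085},{"dx": -0.0083,"dy": 0.0171,"dz": -0.0236,"yaw": 0.3,"hand": 0.085},{"dx": -0.0083,"dy": 0.0171,"dz": -0.0236,"yaw": 0.3,"hand": 0.085},{"dx": -0.0083,"dy": 0.0171,"dz": -0.0236,"yaw": 0.3,"hand": 0.085},{"dx": -0.0083,"dy": 0.0171,"dz": -0.0236,"yaw": 0.3,"hand": 0.085},{"dx": -0.0083,"dy": 0.0171,"dz": -0.0236,"yaw": 0.3,"hand": 0.085},{"dx": -0.0083,"dy": 0.0171,"dz": -0.0236,"yaw": 0.3,"hand": 0.085},{"dx": -0.0083,"dy": 0.0171,"dz": -0.0236,"yaw": 0.3,"hand": 0.085}])

```text
t: 7.6
tool_pos: [0.4807, -0.1097, 0.0895]
orientation: [2.11, 2.327, 0.002]
ft_force: [1.7, 0.0, -0.5]
width: 0.0851
grip_force: 0.0
```

>>> servo_tool(targets=[{"dx": 0,"dy": 0,"dz": 0,"yaw": 0,"hand": 0.085},{"dx": 0,"dy": 0,"dz": 0,"yaw": 0,"hand": 0.085}])

```text
t: 7.77
tool_pos: [0.4807, -0.1097, 0.0895]
orientation: [-2.107, -2.328, 0.001]
ft_force: [0.1, -0.4, -0.0]
width: 0.0853
grip_force: 0.0
```

```bash
cat > near.py <<'E'
from st import *
o=readout.get_obs();tp=o['tool_pos']*1000;a=toolang(o);print(round(o['t'],1),tp.round(1),round(a,1))
c=cap('wrist',sys.argv[1]); 
for r in sticks(c,False):
    if abs(r[1]-64)<14 and abs(r[2]-22)<8: print(np.round(r,1) if 0 else (np.round(r[0],1),round(r[1],1),round(r[2],1),round(r[3],1)),'move',(r[0]-tp[:2]).round(1),'yaw',round(r[3]-a,1))
E
python3 near.py w4.png
```

```text
7.8 [ 480.7 -109.7   89.5] 5.7
(array([ 476.6, -161.8]), 62.4, 26.8, 18.4) move [ -4.1 -52.1] yaw 12.7
(array([ 480.9, -109. ]), 62.0, 24.5, 4.5) move [0.2 0.7] yaw -1.2
```

View pics/w4.png

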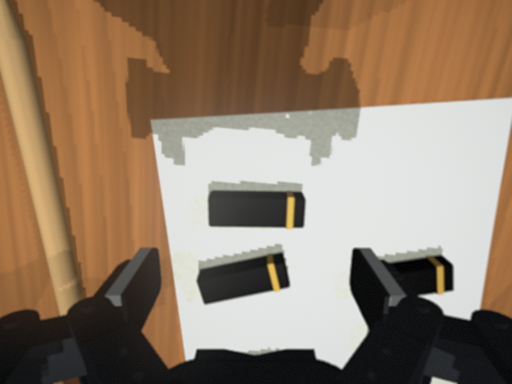

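The near view shows the target stick centred at (256,209), which agrees with the TCP within 1 mm. Descend and grip.

>>> servo_tool(targets=[{"dx": 0,"dy": 0,"dz": -0.025,"yaw": -1,"hand": 0.085},{"dx": 0,"dy": 0,"dz": -0.025,"yaw": 0,"hand": 0.085},{"dx": 0,"dy": 0,"dz": -0.025,"yaw": 0,"hand": 0.085},{"dx": 0,"dy": 0,"dz": 0,"yaw": 0,"hand": 0.055},{"dx": 0,"dy": 0,"dz": 0,"yaw": 0,"hand": 0.055},{"dx": 0,"dy": 0,"dz": 0,"yaw": 0,"hand": 0.055},{"dx": 0,"dy": 0,"dz": 0,"yaw": 0,"hand": 0.055}])

```text
t: 8.4
tool_pos: [0.4824, -0.1116, 0.0164]
orientation: [2.131, 2.305, 0.002]
ft_force: [-0.2, 0.1, -0.4]
width: 0.0623
grip_force: 65.3
```

>>> servo_tool(targets=[{"dx": 0,"dy": 0,"dz": 0.03,"yaw": 0,"hand": 0.055},{"dx": 0,"dy": 0,"dz": 0.03,"yaw": 0,"hand": 0.055},{"dx": 0,"dy": 0,"dz": 0.03,"yaw": 0,"hand": 0.055},{"dx": 0,"dy": 0,"dz": 0.03,"yaw": 0,"hand": 0.055},{"dx": 0,"dy": 0,"dz": 0,"yaw": 0,"hand": 0.055}])

```text
t: 8.82
tool_pos: [0.4838, -0.1118, 0.1408]
orientation: [2.128, 2.302, 0.006]
ft_force: [1.8, -0.3, -0.2]
width: 0.0622
grip_force: 70.9
```

```bash
cat > held.py <<'E'
from st import *
o=readout.get_obs();tp=o['tool_pos'];a=toolang(o);print(round(o['t'],1),tp.round(4),round(a,1),'w',round(o['width'],4),'F',round(o['grip_force'],1))
c=cap('wrist',sys.argv[1]);hsv=cv2.cvtColor(c['image'],cv2.COLOR_RGB2HSV)
P=depthpts(c); V=hsv[...,2]
z=P[...,2]; ztop=tp[2]+float(sys.argv[2]) if len(sys.argv)>2 else tp[2]+.002
# points of held stick in tool frame
th=np.radians(a); d=P[...,:2]-tp[:2]; along=d[...,0]*np.cos(th)+d[...,1]*np.sin(th); lat=-d[...,0]*np.sin(th)+d[...,1]*np.cos(th)
m=(abs(along)<.027)&(abs(lat)<.03)&(z>tp[2]-.03)&(z<tp[2]+.02)
print('z rel top: pct',np.percentile(z[m]-tp[2],[5,50,80,95]).round(4), 'n',m.sum())
zt=np.percentile(z[m],80); t=m&(abs(z-zt)<.004)
for lo in np.arange(-.025,.025,.01):
    s=t&(along>lo)&(along<lo+.01); print('along',round(lo+.005,3),'lat',np.percentile(lat[s],[1,99]).round(4),'z',np.median(z[s]).round(4))
E
python3 held.py w5.png
```

```text
8.8 [ 0.4838 -0.1118  0.1408] 4.5 w 0.0622 F 70.9
z rel top: pct [-0.0099  0.0008  0.0014  0.0019] n 7003
along -0.02 lat [-0.0086  0.0124] z 0.1416
along -0.01 lat [-0.0085  0.0126] z 0.1417
along -0.0 lat [-0.0086  0.0126] z 0.1418
along 0.01 lat [-0.0085  0.0127] z 0.1419
along 0.02 lat [-0.009   0.0128] z 0.142
```

View pics/w5.png

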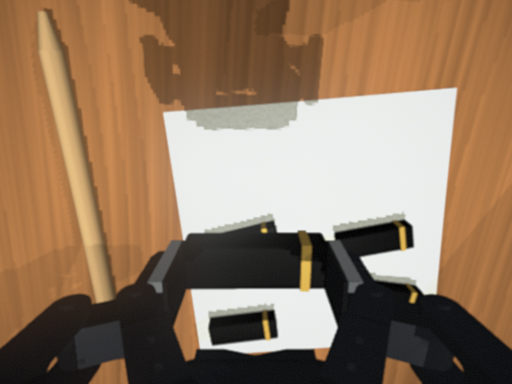

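The stick is held level, its centre about 2 mm to +y of the TCP. Carry it over bay +75 and check there against the ribs.

>>> servo_tool(targets=[{"dx": 0.0071,"dy": 0.0285,"dz": 0,"yaw": -0.2,"hand": 0.055},{"dx": 0.0071,"dy": 0.0285,"dz": 0,"yaw": -0.2,"hand": 0.055},{"dx": 0.0071,"dy": 0.0285,"dz": 0,"yaw": -0.2,"hand": 0.055},{"dx": 0.0071,"dy": 0.0285,"dz": 0,"yaw": -0.2,"hand": 0.055},{"dx": 0.0071,"dy": 0.0285,"dz": 0,"yaw": -0.2,"hand": 0.055},{"dx": 0.0071,"dy": 0.0285,"dz": 0,"yaw": -0.2,"hand": 0.055},{"dx": 0.0071,"dy": 0.0285,"dz": 0,"yaw": -0.2,"hand": 0.055},{"dx": 0.0071,"dy": 0.0285,"dz": 0,"yaw": -0.2,"hand": 0.055}])

```text
t: 9.53
tool_pos: [0.5382, 0.1181, 0.1348]
orientation: [2.164, 2.277, 0.0]
ft_force: [0.5, 0.3, -1.0]
width: 0.0624
grip_force: 70.9
```

>>> servo_tool(targets=[{"dx": 0.0071,"dy": 0.0285,"dz": 0,"yaw": -0.2,"hand": 0.055},{"dx": 0.0071,"dy": 0.0285,"dz": 0,"yaw": -0.2,"hand": 0.055},{"dx": 0.0071,"dy": 0.0285,"dz": 0,"yaw": -0.2,"hand": 0.055},{"dx": 0.0071,"dy": 0.0285,"dz": 0,"yaw": -0.2,"hand": 0.055},{"dx": 0,"dy": 0,"dz": -0.03,"yaw": 0,"hand": 0.055},{"dx": 0,"dy": 0,"dz": 0,"yaw": 0,"hand": 0.055},{"dx": 0,"dy": 0,"dz": 0,"yaw": 0,"hand": 0.055}])

```text
t: 10.12
tool_pos: [0.5657, 0.2303, 0.1038]
orientation: [-2.179, -2.262, 0.004]
ft_force: [0.2, 0.3, -1.0]
width: 0.0618
grip_force: 70.9
```

```bash
python3 held.py w6.png
python3 - <<'E'
from m3 import *
c=cap('wrist');np.save('w6.npy',c,allow_pickle=True);P=depthpts(c)
world_rect(c,P[...,2]>.064,(120,0,420,200),.074,100)
E
```

```text
10.1 [0.5657 0.2303 0.1038] 2.2 w 0.0618 F 70.9
z rel top: pct [-0.0294  0.0005  0.0012  0.0018] n 8588
along -0.02 lat [-0.0085  0.0126] z 0.1048
along -0.01 lat [-0.0086  0.0127] z 0.1047
along -0.0 lat [-0.0086  0.0126] z 0.1048
along 0.01 lat [-0.0086  0.0126] z 0.1048
along 0.02 lat [-0.0089  0.0129] z 0.1048
uv [260 185] c [567.6 260.1] LxS 50.7 14.7 ang 2.2
```

View pics/w6.png

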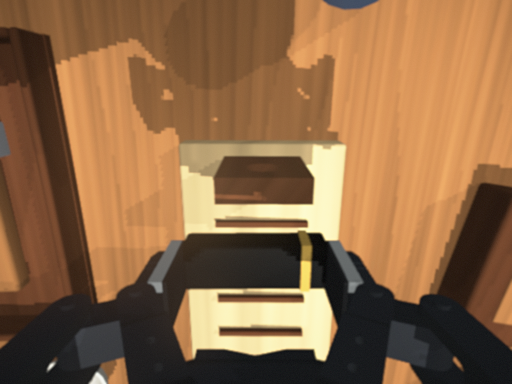

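```bash
cat > ribs.py <<'E'
from m3 import *
def ribs(c):
    hsv=cv2.cvtColor(c['image'],cv2.COLOR_RGB2HSV);H,S,V=[hsv[...,i].astype(int) for i in range(3)];P=depthpts(c);z=P[...,2]
    m=(V<150)&(S>90)&(z>.014)&(z<.03)
    for r in sorted(world_rect(c,m,(100,0,420,384),.023,40,False),key=lambda r:-r[0][1]):
        if r[1]>40 and r[2]<12: print('rib',np.round(r[0],1),round(r[1],1),round(r[2],1),round(r[3],1))
if __name__=='__main__':
    ribs(np.load(sys.argv[1],allow_pickle=True).item())
E
python3 ribs.py w6.npy; python3 ribs.py w1.npy
```

```text
rib [568.1 264.7] 51.3 2.0 2.1
rib [569.7 219.3] 62.2 5.2 2.1
rib [571.5 159.9] 62.5 6.4 1.3
rib [573.  130.1] 62.3 6.5 2.2
rib [717.1 194.9] 109.2 7.5 82.3
```

>>> servo_tool(targets=[{"dx": 0.003,"dy": 0.0015,"dz": -0.02,"yaw": 0,"hand": 0.055},{"dx": 0,"dy": 0,"dz": -0.02,"yaw": 0,"hand": 0.055},{"dx": 0,"dy": 0,"dz": -0.014,"yaw": 0,"hand": 0.055},{"dx": 0,"dy": 0,"dz": 0,"yaw": 0,"hand": 0.055},{"dx": 0,"dy": 0,"dz": 0,"yaw": 0,"hand": 0.055}])

```text
t: 10.63
tool_pos: [0.5696, 0.232, 0.0509]
orientation: [-2.18, -2.262, 0.001]
ft_force: [-0.1, -1.1, 0.1]
width: 0.0622
grip_force: 71.0
```

```bash
python3 held.py w7.png
```

```text
10.6 [0.5696 0.232  0.0509] 2.1 w 0.0622 F 71.0
z rel top: pct [-0.0076  0.001   0.0015  0.0019] n 4135
along -0.02 lat [-0.0088  0.0066] z 0.0519
along -0.01 lat [-0.0088  0.0067] z 0.052
along -0.0 lat [-0.0087  0.0067] z 0.0519
along 0.01 lat [-0.0086  0.0067] z 0.0519
along 0.02 lat [-0.0095  0.0068] z 0.0521
```

>>> servo_tool(targets=[{"dx": 0,"dy": 0,"dz": -0.012,"yaw": 0,"hand": 0.055},{"dx": 0,"dy": 0,"dz": -0.004,"yaw": 0,"hand": 0.055},{"dx": 0,"dy": 0,"dz": 0,"yaw": 0,"hand": 0.055}])

```text
t: 10.93
tool_pos: [0.5695, 0.2322, 0.034]
orientation: [-2.18, -2.262, 0.001]
ft_force: [-0.3, -0.5, -1.7]
width: 0.062
grip_force: 71.0
```

>>> servo_tool(targets=[{"dx": 0,"dy": 0,"dz": -0.002,"yaw": 0,"hand": 0.055},{"dx": 0,"dy": 0,"dz": 0,"yaw": 0,"hand": 0.072},{"dx": 0,"dy": 0,"dz": 0,"yaw": 0,"hand": 0.085},{"dx": 0,"dy": 0,"dz": 0,"yaw": 0,"hand": 0.085},{"dx": 0,"dy": 0,"dz": 0,"yaw": 0,"hand": 0.085},{"dx": 0,"dy": 0,"dz": 0,"yaw": 0,"hand": 0.085}])

```text
t: 11.43
tool_pos: [0.5695, 0.2323, 0.0325]
orientation: [-2.18, -2.262, 0.0]
ft_force: [-0.2, 0.8, -0.0]
width: 0.0849
grip_force: 0.0
```

>>> servo_tool(targets=[{"dx": 0,"dy": 0,"dz": 0.02,"yaw": 0,"hand": 0.085},{"dx": 0,"dy": 0,"dz": 0.03,"yaw": 0,"hand": 0.085},{"dx": 0,"dy": 0,"dz": 0.03,"yaw": 0,"hand": 0.085},{"dx": 0,"dy": 0,"dz": 0.03,"yaw": 0,"hand": 0.085},{"dx": 0,"dy": 0,"dz": 0,"yaw": 0,"hand": 0.085},{"dx": 0,"dy": 0,"dz": 0,"yaw": 0,"hand": 0.085}])

```text
t: 11.93
tool_pos: [0.5703, 0.2325, 0.144]
orientation: [2.179, 2.261, 0.004]
ft_force: [-0.1, -0.0, -1.6]
width: 0.0846
grip_force: 0.0
```

```bash
cat > bd.py <<'E'
from ribs import *
o=readout.get_obs();print(round(o['t'],1),o['tool_pos'].round(4))
c=cap('wrist',sys.argv[1]);ribs(c);P=depthpts(c);z=P[...,2]
hsv=cv2.cvtColor(c['image'],cv2.COLOR_RGB2HSV)
m=(z>.0275)&(z<.05)&(hsv[...,2]<110)&(P[...,0]>.52)&(P[...,0]<.62)&(P[...,1]>.06)&(P[...,1]<.25)
m|=(z>.029)&(z<.042)&(P[...,0]>.53)&(P[...,0]<.615)&(P[...,1]>.06)&(P[...,1]<.25)
print('sticks');world_rect(c,cv2.morphologyEx(m.astype(np.uint8),cv2.MORPH_CLOSE,np.ones((3,3)))>0,(100,0,420,384),.034,100)
for b in (75,45,15,-15,-45,-75): print(b,np.round([571.5-.0358*b,158.8+b],1),end=' ')
E
python3 bd.py w8.png
```

```text
11.9 [0.5703 0.2325 0.144 ]
rib [567.4 264.8] 49.0 2.3 2.1
rib [569.  218.1] 61.5 1.7 2.1
rib [570.1 189.3] 61.8 4.6 2.1
rib [571.2 159.7] 62.0 5.8 2.1
rib [572.2 130.7] 62.1 6.2 2.0
rib [573.3 100.2] 62.0 6.5 2.0
sticks
uv [253 193] c [568.5 234. ] LxS 63.6 22.3 ang 2.1
75 [568.8 233.8] 45 [569.9 203.8] 15 [571.  173.8] -15 [572.  143.8] -45 [573.1 113.8] -75 [574.2  83.8]
```

View pics/w8.png

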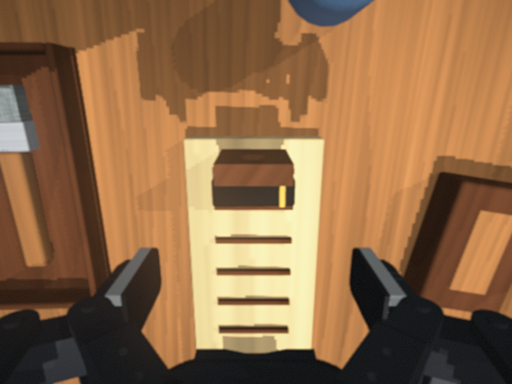

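Stick 1 is seated in bay +75, measured at (568.5,234.0) and 2.1° against a target of (568.8,233.8). Next stick.

>>> servo_tool(targets=[{"dx": -0.0078,"dy": -0.033,"dz": 0,"yaw": 1.4,"hand": 0.085},{"dx": -0.0078,"dy": -0.033,"dz": 0,"yaw": 1.4,"hand": 0.085},{"dx": -0.0078,"dy": -0.033,"dz": 0,"yaw": 1.4,"hand": 0.085},{"dx": -0.0078,"dy": -0.033,"dz": 0,"yaw": 1.4,"hand": 0.085},{"dx": -0.0078,"dy": -0.033,"dz": 0,"yaw": 1.4,"hand": 0.085},{"dx": -0.0078,"dy": -0.033,"dz": 0,"yaw": 1.4,"hand": 0.085},{"dx": -0.0078,"dy": -0.033,"dz": 0,"yaw": 1.4,"hand": 0.085},{"dx": -0.0078,"dy": -0.033,"dz": 0,"yaw": 1.4,"hand": 0.085}])

```text
t: 12.65
tool_pos: [0.5058, -0.0331, 0.1413]
orientation: [-1.946, -2.464, 0.002]
ft_force: [1.3, -1.0, 0.5]
width: 0.0849
grip_force: 0.0
```

>>> servo_tool(targets=[{"dx": -0.0078,"dy": -0.033,"dz": 0,"yaw": 1.4,"hand": 0.085},{"dx": -0.0078,"dy": -0.033,"dz": 0,"yaw": 1.4,"hand": 0.085},{"dx": -0.0078,"dy": -0.033,"dz": 0,"yaw": 1.4,"hand": 0.085},{"dx": -0.0078,"dy": -0.033,"dz": 0,"yaw": 1.3,"hand": 0.085},{"dx": 0,"dy": 0,"dz": -0.04,"yaw": 0,"hand": 0.085},{"dx": 0,"dy": 0,"dz": -0.01,"yaw": 0,"hand": 0.085},{"dx": 0,"dy": 0,"dz": 0,"yaw": 0,"hand": 0.085},{"dx": 0,"dy": 0,"dz": 0,"yaw": 0,"hand": 0.085}])

```text
t: 13.32
tool_pos: [0.4759, -0.1622, 0.0922]
orientation: [-1.824, -2.555, 0.0]
ft_force: [-0.3, 0.4, 0.5]
width: 0.085
grip_force: 0.0
```

```bash
python3 near.py w9.png
```

```text
13.3 [ 475.9 -162.2   92.2] 18.9
(array([ 483.6, -249.6]), 62.2, 28.1, 12.1) move [  7.7 -87.4] yaw -6.8
(array([ 588.4, -150.8]), 66.3, 25.4, 14.3) move [112.5  11.3] yaw -4.7
(array([ 476.6, -162.9]), 62.1, 24.1, 19.0) move [ 0.7 -0.8] yaw 0.1
```

>>> servo_tool(targets=[{"dx": 0.0005,"dy": -0.001,"dz": -0.025,"yaw": 0,"hand": 0.085},{"dx": 0,"dy": 0,"dz": -0.026,"yaw": 0,"hand": 0.085},{"dx": 0,"dy": 0,"dz": -0.026,"yaw": 0,"hand": 0.085},{"dx": 0,"dy": 0,"dz": 0,"yaw": 0,"hand": 0.055},{"dx": 0,"dy": 0,"dz": 0,"yaw": 0,"hand": 0.055},{"dx": 0,"dy": 0,"dz": 0,"yaw": 0,"hand": 0.055},{"dx": 0,"dy": 0,"dz": 0,"yaw": 0,"hand": 0.055}])

```text
t: 13.95
tool_pos: [0.4776, -0.1646, 0.0175]
orientation: [1.826, 2.554, 0.001]
ft_force: [-0.6, 0.2, -0.6]
width: 0.0625
grip_force: 65.2
```

>>> servo_tool(targets=[{"dx": 0,"dy": 0,"dz": 0.03,"yaw": 0,"hand": 0.055},{"dx": 0,"dy": 0,"dz": 0.03,"yaw": 0,"hand": 0.055},{"dx": 0,"dy": 0,"dz": 0.03,"yaw": 0,"hand": 0.055},{"dx": 0,"dy": 0,"dz": 0.03,"yaw": -1,"hand": 0.055},{"dx": 0.0075,"dy": 0.0295,"dz": 0,"yaw": -1.3,"hand": 0.055},{"dx": 0.0075,"dy": 0.0295,"dz": 0,"yaw": -1.3,"hand": 0.055},{"dx": 0.0075,"dy": 0.0295,"dz": 0,"yaw": -1.3,"hand": 0.055},{"dx": 0.0075,"dy": 0.0295,"dz": 0,"yaw": -1.3,"hand": 0.055}])

```text
t: 14.62
tool_pos: [0.507, -0.0454, 0.1375]
orientation: [1.964, 2.449, 0.002]
ft_force: [1.6, -0.2, -0.8]
width: 0.0624
grip_force: 65.9
```

>>> servo_tool(targets=[{"dx": 0.0075,"dy": 0.03,"dz": 0,"yaw": -1.3,"hand": 0.055},{"dx": 0.0075,"dy": 0.03,"dz": 0,"yaw": -1.3,"hand": 0.055},{"dx": 0.0075,"dy": 0.03,"dz": 0,"yaw": -1.3,"hand": 0.055},{"dx": 0.0075,"dy": 0.03,"dz": 0,"yaw": -1.3,"hand": 0.055},{"dx": 0.0075,"dy": 0.03,"dz": 0,"yaw": -1.3,"hand": 0.055},{"dx": 0.0075,"dy": 0.03,"dz": 0,"yaw": -1.3,"hand": 0.055},{"dx": 0.0075,"dy": 0.03,"dz": 0,"yaw": -1.3,"hand": 0.055},{"dx": 0.0075,"dy": 0.03,"dz": 0,"yaw": -1.3,"hand": 0.055}])

```text
t: 15.28
tool_pos: [0.5668, 0.1952, 0.1375]
orientation: [2.178, 2.263, 0.003]
ft_force: [0.2, -0.2, -0.1]
width: 0.062
grip_force: 65.9
```

>>> servo_tool(targets=[{"dx": 0,"dy": 0,"dz": -0.03,"yaw": 0,"hand": 0.055},{"dx": 0,"dy": 0,"dz": 0,"yaw": 0,"hand": 0.055},{"dx": 0,"dy": 0,"dz": 0,"yaw": 0,"hand": 0.055}])

```text
t: 15.53
tool_pos: [0.566, 0.1933, 0.1062]
orientation: [-2.177, -2.265, 0.002]
ft_force: [0.0, 0.6, 0.2]
width: 0.0624
grip_force: 65.9
```

```bash
python3 held.py w10.png
```

```text
15.5 [0.566  0.1933 0.1062] 2.3 w 0.0624 F 65.9
z rel top: pct [-0.0109 -0.0002  0.0004  0.0009] n 6915
along -0.02 lat [-0.0108  0.0106] z 0.1061
along -0.01 lat [-0.0111  0.0106] z 0.1061
along -0.0 lat [-0.0108  0.0105] z 0.1061
along 0.01 lat [-0.0108  0.0107] z 0.1061
along 0.02 lat [-0.0112  0.0108] z 0.1062
```

>>> servo_tool(targets=[{"dx": 0.0037,"dy": 0.0107,"dz": 0,"yaw": -0.2,"hand": 0.055},{"dx": 0,"dy": 0,"dz": -0.02,"yaw": 0,"hand": 0.055},{"dx": 0,"dy": 0,"dz": -0.02,"yaw": 0,"hand": 0.055},{"dx": 0,"dy": 0,"dz": -0.016,"yaw": 0,"hand": 0.055},{"dx": 0,"dy": 0,"dz": 0,"yaw": 0,"hand": 0.055},{"dx": 0,"dy": 0,"dz": 0,"yaw": 0,"hand": 0.055}])

```text
t: 16.08
tool_pos: [0.5705, 0.2042, 0.0505]
orientation: [-2.182, -2.26, -0.001]
ft_force: [-0.5, 0.9, 0.1]
width: 0.0625
grip_force: 65.9
```

Good. Lower, release, lift, and go on to hover over the stick at (484,-251).

>>> servo_tool(targets=[{"dx": -0.0005,"dy": 0,"dz": -0.01,"yaw": 0,"hand": 0.055},{"dx": 0,"dy": 0,"dz": -0.006,"yaw": 0,"hand": 0.055},{"dx": 0,"dy": 0,"dz": 0,"yaw": 0,"hand": 0.055},{"dx": 0,"dy": 0,"dz": 0,"yaw": 0,"hand": 0.072},{"dx": 0,"dy": 0,"dz": 0,"yaw": 0,"hand": 0.085},{"dx": 0,"dy": 0,"dz": 0,"yaw": 0,"hand": 0.085},{"dx": 0,"dy": 0,"dz": 0,"yaw": 0,"hand": 0.085},{"dx": 0,"dy": 0,"dz": 0,"yaw": 0,"hand": 0.085}])

```text
t: 16.75
tool_pos: [0.5697, 0.204, 0.0336]
orientation: [2.182, 2.26, 0.0]
ft_force: [0.1, 0.2, 0.2]
width: 0.0851
grip_force: 0.0
```

>>> servo_tool(targets=[{"dx": 0,"dy": 0,"dz": 0.02,"yaw": 0,"hand": 0.085},{"dx": 0,"dy": 0,"dz": 0.03,"yaw": 0,"hand": 0.085},{"dx": 0,"dy": 0,"dz": 0.03,"yaw": 0,"hand": 0.085},{"dx": 0,"dy": 0,"dz": 0.03,"yaw": 0,"hand": 0.085},{"dx": 0,"dy": 0,"dz": 0,"yaw": 0,"hand": 0.085},{"dx": 0,"dy": 0,"dz": 0,"yaw": 0,"hand": 0.085}])

```text
t: 17.25
tool_pos: [0.5704, 0.2042, 0.1451]
orientation: [2.181, 2.259, 0.004]
ft_force: [-0.0, -0.0, -0.7]
width: 0.085
grip_force: 0.0
```

```bash
python3 bd.py w11.png
```

```text
17.2 [0.5704 0.2042 0.1451]
rib [565.  243.8] 61.2 5.3 2.0
rib [569.  214.5] 63.2 7.3 4.2
rib [564.3 187.4] 50.4 1.7 2.0
rib [571.  159.5] 62.1 4.6 2.0
rib [572.1 129.7] 62.2 5.9 2.0
rib [573.1 100.6] 62.3 6.2 2.0
sticks
uv [254 344] c [574.9  62.1] LxS 50.8 17.2 ang 1.9
uv [253 193] c [569.  203.7] LxS 63.6 24.1 ang 2.0
uv [251 158] c [566.4 231.3] LxS 63.6 23.3 ang 2.0
75 [568.8 233.8] 45 [569.9 203.8] 15 [571.  173.8] -15 [572.  143.8] -45 [573.1 113.8] -75 [574.2  83.8]
```

>>> servo_tool(targets=[{"dx": -0.006,"dy": -0.032,"dz": 0,"yaw": 0.6,"hand": 0.085},{"dx": -0.006,"dy": -0.032,"dz": 0,"yaw": 0.6,"hand": 0.085},{"dx": -0.006,"dy": -0.032,"dz": 0,"yaw": 0.6,"hand": 0.085},{"dx": -0.006,"dy": -0.032,"dz": 0,"yaw": 0.6,"hand": 0.085},{"dx": -0.006,"dy": -0.032,"dz": 0,"yaw": 0.6,"hand": 0.085},{"dx": -0.006,"dy": -0.032,"dz": 0,"yaw": 0.6,"hand": 0.085},{"dx": -0.006,"dy": -0.032,"dz": 0,"yaw": 0.6,"hand": 0.085},{"dx": -0.006,"dy": -0.032,"dz": 0,"yaw": 0.6,"hand": 0.085}])

```text
t: 17.97
tool_pos: [0.5204, -0.0534, 0.1423]
orientation: [-2.083, -2.349, 0.002]
ft_force: [1.2, 0.0, 0.7]
width: 0.085
grip_force: 0.0
```

>>> servo_tool(targets=[{"dx": -0.006,"dy": -0.032,"dz": 0,"yaw": 0.7,"hand": 0.085},{"dx": -0.006,"dy": -0.032,"dz": 0,"yaw": 0.7,"hand": 0.085},{"dx": -0.006,"dy": -0.032,"dz": 0,"yaw": 0.7,"hand": 0.085},{"dx": -0.006,"dy": -0.032,"dz": 0,"yaw": 0.7,"hand": 0.085},{"dx": -0.006,"dy": -0.032,"dz": 0,"yaw": 0.7,"hand": 0.085},{"dx": -0.006,"dy": -0.032,"dz": 0,"yaw": 0.7,"hand": 0.085},{"dx": 0,"dy": 0,"dz": 0,"yaw": 0.7,"hand": 0.085},{"dx": 0,"dy": 0,"dz": 0,"yaw": 0,"hand": 0.085}])

```text
t: 18.63
tool_pos: [0.4844, -0.2454, 0.1422]
orientation: [-1.985, -2.433, 0.001]
ft_force: [0.6, 0.0, 0.7]
width: 0.0851
grip_force: 0.0
```

>>> servo_tool(targets=[{"dx": 0,"dy": 0,"dz": -0.04,"yaw": 0,"hand": 0.085},{"dx": 0,"dy": 0,"dz": -0.01,"yaw": 0,"hand": 0.085},{"dx": 0,"dy": 0,"dz": 0,"yaw": 0,"hand": 0.085},{"dx": 0,"dy": 0,"dz": 0,"yaw": 0,"hand": 0.085}])

```text
t: 18.97
tool_pos: [0.4856, -0.2428, 0.0934]
orientation: [-1.98, -2.437, 0.0]
ft_force: [-0.3, 0.2, 0.7]
width: 0.0849
grip_force: 0.0
```

```bash
python3 near.py w12.png
```

```text
19.0 [ 485.6 -242.8   93.4] 11.8
(array([ 483.9, -251.3]), 62.0, 24.6, 11.9) move [-1.7 -8.5] yaw 0.1
(array([ 608.2, -206.4]), 67.7, 22.5, -4.5) move [122.6  36.4] yaw -16.3
(array([ 588.7, -153. ]), 67.7, 21.9, 15.2) move [103.1  89.8] yaw 3.4
```

```bash
python3 -c "
import cv2,numpy as np
a=cv2.imread('pics/w11.png')[100:360,150:360];b=cv2.imread('pics/w8.png')[100:360,150:360]
cv2.imwrite('pics/cmp.png',cv2.resize(np.hstack([b,a]),None,fx=1.9,fy=1.9))"
```

```text
(no output)
```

View pics/cmp.png

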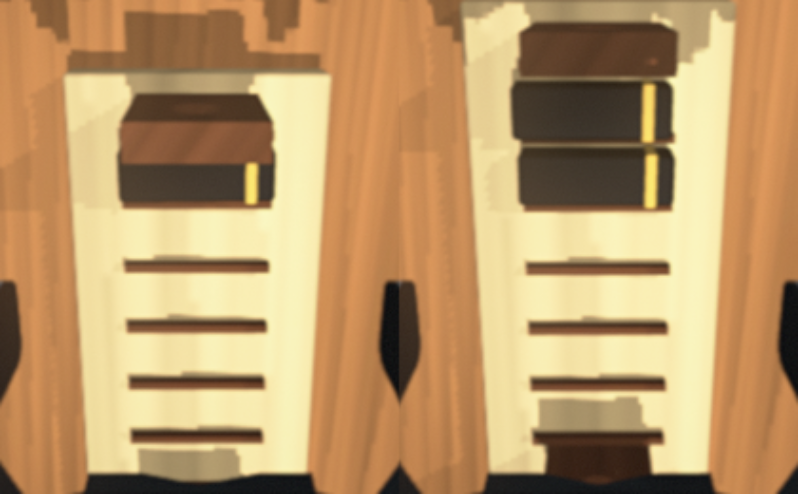

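The comparison shows stick 1 (upper) about 2-2.5 mm off towards -x from the rib ends, and stick 2 in line. I'll re-square stick 1 at the end. Continuing with stick 3.

>>> servo_tool(targets=[{"dx": -0.0015,"dy": -0.0095,"dz": -0.02,"yaw": 0,"hand": 0.085},{"dx": 0,"dy": 0,"dz": -0.029,"yaw": 0,"hand": 0.085},{"dx": 0,"dy": 0,"dz": -0.029,"yaw": 0,"hand": 0.085},{"dx": 0,"dy": 0,"dz": 0,"yaw": 0,"hand": 0.085},{"dx": 0,"dy": 0,"dz": 0,"yaw": 0,"hand": 0.055},{"dx": 0,"dy": 0,"dz": 0,"yaw": 0,"hand": 0.055},{"dx": 0,"dy": 0,"dz": 0,"yaw": 0,"hand": 0.055},{"dx": 0,"dy": 0,"dz": 0,"yaw": 0,"hand": 0.055}])

```text
t: 19.68
tool_pos: [0.4852, -0.2537, 0.018]
orientation: [1.981, 2.435, 0.001]
ft_force: [-1.1, 2.7, 5.0]
width: 0.0625
grip_force: 65.0
```

>>> servo_tool(targets=[{"dx": 0,"dy": 0,"dz": 0.03,"yaw": 0,"hand": 0.055},{"dx": 0,"dy": 0,"dz": 0.03,"yaw": 0,"hand": 0.055},{"dx": 0,"dy": 0,"dz": 0.03,"yaw": 0,"hand": 0.055},{"dx": 0,"dy": 0,"dz": 0.03,"yaw": 0,"hand": 0.055},{"dx": 0.0062,"dy": 0.0303,"dz": 0,"yaw": -0.7,"hand": 0.055},{"dx": 0.0062,"dy": 0.0303,"dz": 0,"yaw": -0.7,"hand": 0.055},{"dx": 0.0062,"dy": 0.0303,"dz": 0,"yaw": -0.7,"hand": 0.055},{"dx": 0.0062,"dy": 0.0303,"dz": 0,"yaw": -0.7,"hand": 0.055}])

```text
t: 20.35
tool_pos: [0.5095, -0.1312, 0.1379]
orientation: [2.041, 2.384, 0.002]
ft_force: [0.9, 0.1, -0.7]
width: 0.0619
grip_force: 66.2
```

>>> servo_tool(targets=[{"dx": 0.0062,"dy": 0.0303,"dz": 0,"yaw": -0.7,"hand": 0.055},{"dx": 0.0062,"dy": 0.0303,"dz": 0,"yaw": -0.7,"hand": 0.055},{"dx": 0.0062,"dy": 0.0303,"dz": 0,"yaw": -0.7,"hand": 0.055},{"dx": 0.0062,"dy": 0.0303,"dz": 0,"yaw": -0.7,"hand": 0.055},{"dx": 0.0062,"dy": 0.0303,"dz": 0,"yaw": -0.7,"hand": 0.055},{"dx": 0.0062,"dy": 0.0303,"dz": 0,"yaw": -0.7,"hand": 0.055},{"dx": 0.0062,"dy": 0.0303,"dz": 0,"yaw": -0.7,"hand": 0.055},{"dx": 0.0062,"dy": 0.0303,"dz": 0,"yaw": -0.7,"hand": 0.055}])

```text
t: 21.02
tool_pos: [0.5591, 0.1119, 0.1379]
orientation: [2.155, 2.283, 0.003]
ft_force: [0.7, 0.1, 0.5]
width: 0.0623
grip_force: 66.1
```

>>> servo_tool(targets=[{"dx": 0.0062,"dy": 0.0303,"dz": -0.01,"yaw": -0.7,"hand": 0.055},{"dx": 0.0062,"dy": 0.0303,"dz": -0.02,"yaw": -0.7,"hand": 0.055},{"dx": 0,"dy": 0,"dz": 0,"yaw": 0,"hand": 0.055},{"dx": 0,"dy": 0,"dz": 0,"yaw": 0,"hand": 0.055},{"dx": 0,"dy": 0,"dz": 0,"yaw": 0,"hand": 0.055}])

```text
t: 21.43
tool_pos: [0.5713, 0.1705, 0.107]
orientation: [2.183, 2.258, 0.002]
ft_force: [0.2, -0.6, 0.3]
width: 0.0621
grip_force: 66.1
```

```bash
python3 held.py w13.png
```

```text
21.4 [0.5713 0.1705 0.107 ] 1.9 w 0.0621 F 66.1
z rel top: pct [-0.0123 -0.0016 -0.001  -0.0005] n 6775
along -0.02 lat [-0.0091  0.0121] z 0.1056
along -0.01 lat [-0.009  0.012] z 0.1056
along -0.0 lat [-0.0093  0.0122] z 0.1056
along 0.01 lat [-0.009   0.0123] z 0.1056
along 0.02 lat [-0.0094  0.0124] z 0.1057
```

>>> servo_tool(targets=[{"dx": -0.0005,"dy": 0.002,"dz": -0.02,"yaw": 0,"hand": 0.055},{"dx": 0,"dy": 0,"dz": -0.02,"yaw": 0,"hand": 0.055},{"dx": 0,"dy": 0,"dz": -0.016,"yaw": 0,"hand": 0.055},{"dx": 0,"dy": 0,"dz": 0,"yaw": 0,"hand": 0.055},{"dx": 0,"dy": 0,"dz": 0,"yaw": 0,"hand": 0.055}])

```text
t: 21.9
tool_pos: [0.5706, 0.1718, 0.0502]
orientation: [2.185, 2.257, -0.0]
ft_force: [0.6, 0.0, 0.2]
width: 0.0619
grip_force: 66.1
```

>>> servo_tool(targets=[{"dx": 0.0004,"dy": 0.0006,"dz": -0.01,"yaw": 0,"hand": 0.055},{"dx": 0,"dy": 0,"dz": -0.0045,"yaw": 0,"hand": 0.055},{"dx": 0,"dy": 0,"dz": 0,"yaw": 0,"hand": 0.055},{"dx": 0,"dy": 0,"dz": 0,"yaw": 0,"hand": 0.07},{"dx": 0,"dy": 0,"dz": 0,"yaw": 0,"hand": 0.078},{"dx": 0,"dy": 0,"dz": 0,"yaw": 0,"hand": 0.078},{"dx": 0,"dy": 0,"dz": 0,"yaw": 0,"hand": 0.078}])

```text
t: 22.48
tool_pos: [0.5708, 0.1733, 0.035]
orientation: [-2.184, -2.258, -0.0]
ft_force: [-0.3, -0.5, 0.6]
width: 0.0781
grip_force: 0.0
```

>>> servo_tool(targets=[{"dx": 0,"dy": 0,"dz": 0.02,"yaw": 0,"hand": 0.078},{"dx": 0,"dy": 0,"dz": 0.03,"yaw": 0,"hand": 0.085},{"dx": 0,"dy": 0,"dz": 0.03,"yaw": 0,"hand": 0.085},{"dx": 0,"dy": 0,"dz": 0.03,"yaw": 0,"hand": 0.085},{"dx": 0,"dy": 0,"dz": 0,"yaw": 0,"hand": 0.085},{"dx": 0,"dy": 0,"dz": 0,"yaw": 0,"hand": 0.085}])

```text
t: 22.98
tool_pos: [0.5716, 0.1735, 0.1465]
orientation: [2.183, 2.257, 0.004]
ft_force: [-1.0, -0.6, -1.1]
width: 0.085
grip_force: 0.0
```

```bash
python3 bd.py w14.png
```

```text
23.0 [0.5716 0.1735 0.1465]
rib [568.9 216.1] 63.2 6.8 3.3
rib [569.8 186.6] 62.7 6.5 1.9
rib [571.2 158.5] 62.0 2.6 1.9
rib [572.5 129.9] 61.6 4.6 1.9
rib [573.5 100. ] 61.7 5.9 1.9
sticks
uv [254 317] c [574.9  59.5] LxS 51.7 22.6 ang 1.8
uv [253 190] c [570.4 174.9] LxS 63.7 24.1 ang 1.9
uv [253 153] c [569.  203.7] LxS 63.6 22.5 ang 1.9
uv [250 115] c [566.4 230.8] LxS 63.5 21.7 ang 1.9
75 [568.8 233.8] 45 [569.9 203.8] 15 [571.  173.8] -15 [572.  143.8] -45 [573.1 113.8] -75 [574.2  83.8]
```

>>> servo_tool(targets=[{"dx": 0.0032,"dy": -0.0317,"dz": 0,"yaw": -0.5,"hand": 0.085},{"dx": 0.0032,"dy": -0.0317,"dz": 0,"yaw": -0.5,"hand": 0.085},{"dx": 0.0032,"dy": -0.0317,"dz": 0,"yaw": -0.5,"hand": 0.085},{"dx": 0.0032,"dy": -0.0317,"dz": 0,"yaw": -0.5,"hand": 0.085},{"dx": 0.0032,"dy": -0.0317,"dz": 0,"yaw": -0.5,"hand": 0.085},{"dx": 0.0032,"dy": -0.0317,"dz": 0,"yaw": -0.5,"hand": 0.085},{"dx": 0.0032,"dy": -0.0317,"dz": 0,"yaw": -0.5,"hand": 0.085},{"dx": 0.0032,"dy": -0.0317,"dz": 0,"yaw": -0.5,"hand": 0.085}])

```text
t: 23.7
tool_pos: [0.5957, -0.0818, 0.1435]
orientation: [-2.26, -2.18, 0.002]
ft_force: [1.2, -0.3, 0.2]
width: 0.0853
grip_force: 0.0
```

>>> servo_tool(targets=[{"dx": 0.0032,"dy": -0.0317,"dz": 0,"yaw": -0.5,"hand": 0.085},{"dx": 0.0032,"dy": -0.0317,"dz": 0,"yaw": -0.5,"hand": 0.085},{"dx": 0.0032,"dy": -0.0317,"dz": 0,"yaw": -0.5,"hand": 0.085},{"dx": 0.0032,"dy": -0.0317,"dz": 0,"yaw": -0.5,"hand": 0.085},{"dx": 0,"dy": 0,"dz": -0.03,"yaw": 0,"hand": 0.085},{"dx": 0,"dy": 0,"dz": -0.02,"yaw": 0,"hand": 0.085},{"dx": 0,"dy": 0,"dz": 0,"yaw": 0,"hand": 0.085},{"dx": 0,"dy": 0,"dz": 0,"yaw": 0,"hand": 0.085}])

```text
t: 24.37
tool_pos: [0.6084, -0.2064, 0.0935]
orientation: [-2.296, -2.14, 0.002]
ft_force: [0.7, 0.0, 0.7]
width: 0.0848
grip_force: 0.0
```

```bash
python3 near.py w15.png
```

```text
24.4 [ 608.4 -206.4   93.5] -4.0
(array([ 611.1, -206.2]), 62.0, 24.1, -3.9) move [2.7 0.2] yaw 0.1
(array([ 590.9, -152.5]), 62.8, 21.3, 15.7) move [-17.5  53.9] yaw 19.7
```

>>> servo_tool(targets=[{"dx": 0.0025,"dy": -0.001,"dz": -0.02,"yaw": 0,"hand": 0.085},{"dx": 0,"dy": 0,"dz": -0.029,"yaw": 0,"hand": 0.085},{"dx": 0,"dy": 0,"dz": -0.029,"yaw": 0,"hand": 0.085},{"dx": 0,"dy": 0,"dz": 0,"yaw": 0,"hand": 0.085},{"dx": 0,"dy": 0,"dz": 0,"yaw": 0,"hand": 0.055},{"dx": 0,"dy": 0,"dz": 0,"yaw": 0,"hand": 0.055},{"dx": 0,"dy": 0,"dz": 0,"yaw": 0,"hand": 0.055},{"dx": 0,"dy": 0,"dz": 0,"yaw": 0,"hand": 0.055}])

```text
t: 25.08
tool_pos: [0.6131, -0.2082, 0.0198]
orientation: [2.297, 2.139, 0.003]
ft_force: [-2.7, 1.7, 10.6]
width: 0.0621
grip_force: 66.3
```

>>> servo_tool(targets=[{"dx": 0,"dy": 0,"dz": 0.03,"yaw": 0,"hand": 0.055},{"dx": 0,"dy": 0,"dz": 0.03,"yaw": 0,"hand": 0.055},{"dx": 0,"dy": 0,"dz": 0.03,"yaw": 0,"hand": 0.055},{"dx": 0,"dy": 0,"dz": 0.03,"yaw": 0,"hand": 0.055},{"dx": -0.0032,"dy": 0.029,"dz": 0,"yaw": 0.5,"hand": 0.055},{"dx": -0.0032,"dy": 0.029,"dz": 0,"yaw": 0.5,"hand": 0.055},{"dx": -0.0032,"dy": 0.029,"dz": 0,"yaw": 0.5,"hand": 0.055},{"dx": -0.0032,"dy": 0.029,"dz": 0,"yaw": 0.5,"hand": 0.055}])

```text
t: 25.75
tool_pos: [0.5992, -0.091, 0.1392]
orientation: [2.259, 2.179, 0.003]
ft_force: [0.6, 0.1, -0.1]
width: 0.0619
grip_force: 65.8
```

>>> servo_tool(targets=[{"dx": -0.0033,"dy": 0.0293,"dz": 0,"yaw": 0.5,"hand": 0.055},{"dx": -0.0033,"dy": 0.0293,"dz": 0,"yaw": 0.5,"hand": 0.055},{"dx": -0.0033,"dy": 0.0293,"dz": 0,"yaw": 0.5,"hand": 0.055},{"dx": -0.0033,"dy": 0.0293,"dz": 0,"yaw": 0.5,"hand": 0.055},{"dx": -0.0033,"dy": 0.0293,"dz": 0,"yaw": 0.5,"hand": 0.055},{"dx": -0.0033,"dy": 0.0293,"dz": 0,"yaw": 0.5,"hand": 0.055},{"dx": -0.0033,"dy": 0.0293,"dz": 0,"yaw": 0.5,"hand": 0.055},{"dx": -0.0033,"dy": 0.0293,"dz": 0,"yaw": 0.5,"hand": 0.055}])

```text
t: 26.42
tool_pos: [0.5728, 0.1439, 0.139]
orientation: [2.182, 2.258, 0.003]
ft_force: [0.3, -0.8, 0.0]
width: 0.0623
grip_force: 65.8
```

>>> servo_tool(targets=[{"dx": 0,"dy": 0,"dz": -0.03,"yaw": 0,"hand": 0.055},{"dx": 0,"dy": 0,"dz": 0,"yaw": 0,"hand": 0.055},{"dx": 0,"dy": 0,"dz": 0,"yaw": 0,"hand": 0.055}])

```text
t: 26.67
tool_pos: [0.5724, 0.1423, 0.1078]
orientation: [2.183, 2.259, -0.001]
ft_force: [-1.0, -0.6, -0.3]
width: 0.0624
grip_force: 65.8
```

```bash
python3 held.py w16.png
```

```text
26.7 [0.5724 0.1423 0.1078] 2.0 w 0.0624 F 65.8
z rel top: pct [-0.0137 -0.0033 -0.0027 -0.0022] n 6614
along -0.02 lat [-0.0099  0.0118] z 0.1047
along -0.01 lat [-0.0098  0.0118] z 0.1047
along -0.0 lat [-0.01    0.0118] z 0.1047
along 0.01 lat [-0.01    0.0117] z 0.1047
along 0.02 lat [-0.0102  0.0119] z 0.1047
```

>>> servo_tool(targets=[{"dx": -0.0003,"dy": 0.001,"dz": -0.02,"yaw": 0,"hand": 0.055},{"dx": 0,"dy": 0,"dz": -0.02,"yaw": 0,"hand": 0.055},{"dx": 0,"dy": 0,"dz": -0.015,"yaw": 0,"hand": 0.055},{"dx": 0,"dy": 0,"dz": 0,"yaw": 0,"hand": 0.055},{"dx": 0,"dy": 0,"dz": 0,"yaw": 0,"hand": 0.055}])

```text
t: 27.13
tool_pos: [0.5728, 0.1428, 0.0532]
orientation: [2.185, 2.257, 0.001]
ft_force: [-0.3, -0.5, -0.2]
width: 0.062
grip_force: 65.8
```

>>> servo_tool(targets=[{"dx": -0.0005,"dy": 0.0005,"dz": -0.01,"yaw": 0,"hand": 0.055},{"dx": 0,"dy": 0,"dz": -0.0055,"yaw": 0,"hand": 0.055},{"dx": 0,"dy": 0,"dz": 0,"yaw": 0,"hand": 0.055},{"dx": 0,"dy": 0,"dz": 0,"yaw": 0,"hand": 0.07},{"dx": 0,"dy": 0,"dz": 0,"yaw": 0,"hand": 0.078},{"dx": 0,"dy": 0,"dz": 0,"yaw": 0,"hand": 0.078},{"dx": 0,"dy": 0,"dz": 0,"yaw": 0,"hand": 0.078}])

```text
t: 27.72
tool_pos: [0.5718, 0.1438, 0.0365]
orientation: [2.184, 2.259, 0.0]
ft_force: [-0.4, -0.1, -0.1]
width: 0.078
grip_force: 0.0
```

>>> servo_tool(targets=[{"dx": 0,"dy": 0,"dz": 0.02,"yaw": 0,"hand": 0.078},{"dx": 0,"dy": 0,"dz": 0.03,"yaw": 0,"hand": 0.085},{"dx": 0,"dy": 0,"dz": 0.03,"yaw": 0,"hand": 0.085},{"dx": 0,"dy": 0,"dz": 0.03,"yaw": 0,"hand": 0.085},{"dx": 0,"dy": 0,"dz": 0,"yaw": 0,"hand": 0.085},{"dx": 0,"dy": 0,"dz": 0,"yaw": 0,"hand": 0.085}])

```text
t: 28.22
tool_pos: [0.5725, 0.1439, 0.1481]
orientation: [2.183, 2.257, 0.004]
ft_force: [-0.4, -0.5, -0.8]
width: 0.0852
grip_force: 0.0
```

```bash
python3 bd.py w17.png
```

```text
28.2 [0.5725 0.1439 0.1481]
rib [570.  187.4] 63.1 6.9 2.6
rib [571.1 157.1] 62.2 7.4 1.9
rib [572.1 128.4] 62.4 2.6 1.9
rib [573.4  99.6] 61.9 4.6 1.9
rib [574.5  66.6] 62.1 11.9 1.9
sticks
uv [254 285] c [574.6  59.9] LxS 50.3 20.3 ang 3.5
uv [254 190] c [571.4 144.9] LxS 63.6 24.3 ang 1.9
uv [253 153] c [570.4 174.6] LxS 63.6 22.6 ang 1.9
uv [253 113] c [569.  203.3] LxS 63.5 21.7 ang 1.9
uv [251  72] c [566.7 231.2] LxS 64.1 22.1 ang 2.0
75 [568.8 233.8] 45 [569.9 203.8] 15 [571.  173.8] -15 [572.  143.8] -45 [573.1 113.8] -75 [574.2  83.8]
```

>>> servo_tool(targets=[{"dx": 0.0018,"dy": -0.0297,"dz": 0,"yaw": 1.35,"hand": 0.085},{"dx": 0.0018,"dy": -0.0297,"dz": 0,"yaw": 1.35,"hand": 0.085},{"dx": 0.0018,"dy": -0.0297,"dz": 0,"yaw": 1.35,"hand": 0.085},{"dx": 0.0018,"dy": -0.0297,"dz": 0,"yaw": 1.35,"hand": 0.085},{"dx": 0.0018,"dy": -0.0297,"dz": 0,"yaw": 1.35,"hand": 0.085},{"dx": 0.0018,"dy": -0.0297,"dz": 0,"yaw": 1.35,"hand": 0.085},{"dx": 0.0018,"dy": -0.0297,"dz": 0,"yaw": 1.35,"hand": 0.085},{"dx": 0.0018,"dy": -0.0297,"dz": 0,"yaw": 1.35,"hand": 0.085}])

```text
t: 28.93
tool_pos: [0.5854, -0.0952, 0.1451]
orientation: [-1.959, -2.454, 0.002]
ft_force: [0.5, -0.3, -0.0]
width: 0.085
grip_force: 0.0
```

>>> servo_tool(targets=[{"dx": 0.0018,"dy": -0.0297,"dz": 0,"yaw": 1.35,"hand": 0.085},{"dx": 0.0018,"dy": -0.0297,"dz": 0,"yaw": 1.35,"hand": 0.085},{"dx": 0,"dy": 0,"dz": -0.03,"yaw": 0,"hand": 0.085},{"dx": 0,"dy": 0,"dz": -0.02,"yaw": 0,"hand": 0.085},{"dx": 0,"dy": 0,"dz": 0,"yaw": 0,"hand": 0.085},{"dx": 0,"dy": 0,"dz": 0,"yaw": 0,"hand": 0.085}])

```text
t: 29.43
tool_pos: [0.5889, -0.1526, 0.0952]
orientation: [-1.9, -2.498, 0.002]
ft_force: [0.3, 0.4, 0.0]
width: 0.0853
grip_force: 0.0
```

```bash
python3 near.py w18.png
```

```text
29.4 [ 588.9 -152.6   95.2] 15.5
(array([ 590.6, -151.3]), 62.6, 24.2, 15.5) move [1.7 1.3] yaw 0.1
```

>>> servo_tool(targets=[{"dx": 0.0017,"dy": 0,"dz": -0.02,"yaw": 0,"hand": 0.085},{"dx": 0,"dy": 0,"dz": -0.029,"yaw": 0,"hand": 0.085},{"dx": 0,"dy": 0,"dz": -0.0285,"yaw": 0,"hand": 0.085},{"dx": 0,"dy": 0,"dz": 0,"yaw": 0,"hand": 0.085},{"dx": 0,"dy": 0,"dz": 0,"yaw": 0,"hand": 0.055},{"dx": 0,"dy": 0,"dz": 0,"yaw": 0,"hand": 0.055},{"dx": 0,"dy": 0,"dz": 0,"yaw": 0,"hand": 0.055},{"dx": 0,"dy": 0,"dz": 0,"yaw": 0,"hand": 0.055}])

```text
t: 30.15
tool_pos: [0.5926, -0.153, 0.0218]
orientation: [1.901, 2.498, 0.002]
ft_force: [-1.6, 1.5, 6.4]
width: 0.0617
grip_force: 64.4
```

>>> servo_tool(targets=[{"dx": 0,"dy": 0,"dz": 0.03,"yaw": 0,"hand": 0.055},{"dx": 0,"dy": 0,"dz": 0.03,"yaw": 0,"hand": 0.055},{"dx": 0,"dy": 0,"dz": 0.03,"yaw": 0,"hand": 0.055},{"dx": 0,"dy": 0,"dz": 0.03,"yaw": 0,"hand": 0.055},{"dx": -0.0017,"dy": 0.0266,"dz": 0,"yaw": -1.3,"hand": 0.055},{"dx": -0.0017,"dy": 0.0266,"dz": 0,"yaw": -1.3,"hand": 0.055},{"dx": -0.0017,"dy": 0.0266,"dz": 0,"yaw": -1.3,"hand": 0.055},{"dx": -0.0017,"dy": 0.0266,"dz": 0,"yaw": -1.4,"hand": 0.055}])

```text
t: 30.82
tool_pos: [0.5851, -0.0457, 0.1416]
orientation: [2.017, 2.405, 0.003]
ft_force: [0.6, -0.0, -0.9]
width: 0.0615
grip_force: 66.0
```

>>> servo_tool(targets=[{"dx": -0.0018,"dy": 0.0266,"dz": 0,"yaw": -1.4,"hand": 0.055},{"dx": -0.0018,"dy": 0.0266,"dz": 0,"yaw": -1.4,"hand": 0.055},{"dx": -0.0018,"dy": 0.0266,"dz": 0,"yaw": -1.4,"hand": 0.055},{"dx": -0.0018,"dy": 0.0266,"dz": 0,"yaw": -1.4,"hand": 0.055},{"dx": -0.0018,"dy": 0.0266,"dz": -0.01,"yaw": -1.3,"hand": 0.055},{"dx": -0.0018,"dy": 0.0266,"dz": -0.02,"yaw": -1.3,"hand": 0.055},{"dx": 0,"dy": 0,"dz": 0,"yaw": 0,"hand": 0.055},{"dx": 0,"dy": 0,"dz": 0,"yaw": 0,"hand": 0.055}])

```text
t: 31.48
tool_pos: [0.5737, 0.1147, 0.1103]
orientation: [2.18, 2.262, 0.002]
ft_force: [-0.0, -1.0, -0.6]
width: 0.062
grip_force: 66.0
```

```bash
python3 held.py w19.png
```

```text
31.5 [0.5737 0.1147 0.1103] 2.1 w 0.062 F 66.0
z rel top: pct [-0.0162 -0.0053 -0.0047 -0.0042] n 6451
along -0.02 lat [-0.01    0.0115] z 0.1051
along -0.01 lat [-0.0093  0.0115] z 0.1051
along -0.0 lat [-0.0095  0.0115] z 0.1051
along 0.01 lat [-0.0094  0.0116] z 0.1051
along 0.02 lat [-0.0104  0.0118] z 0.1051
```

>>> servo_tool(targets=[{"dx": -0.0005,"dy": -0.0015,"dz": -0.02,"yaw": 0,"hand": 0.055},{"dx": 0,"dy": 0,"dz": -0.02,"yaw": 0,"hand": 0.055},{"dx": 0,"dy": 0,"dz": -0.015,"yaw": 0,"hand": 0.055},{"dx": 0,"dy": 0,"dz": 0,"yaw": 0,"hand": 0.055},{"dx": 0,"dy": 0,"dz": 0,"yaw": 0,"hand": 0.055}])

```text
t: 31.95
tool_pos: [0.5738, 0.1104, 0.055]
orientation: [2.185, 2.257, 0.0]
ft_force: [0.9, 0.6, -0.1]
width: 0.0613
grip_force: 66.0
```

>>> servo_tool(targets=[{"dx": -0.0007,"dy": 0.0026,"dz": 0,"yaw": 0,"hand": 0.055},{"dx": 0,"dy": 0,"dz": 0,"yaw": 0,"hand": 0.055},{"dx": 0,"dy": 0,"dz": 0,"yaw": 0,"hand": 0.055},{"dx": 0,"dy": 0,"dz": 0,"yaw": 0,"hand": 0.055}])

```text
t: 32.28
tool_pos: [0.573, 0.1139, 0.0548]
orientation: [2.183, 2.258, 0.001]
ft_force: [1.3, -0.4, 0.2]
width: 0.0618
grip_force: 66.0
```

```bash
python3 held.py w20.png
```

```text
32.3 [0.573  0.1139 0.0548] 1.9 w 0.0618 F 66.0
z rel top: pct [-0.0206 -0.0058 -0.0048 -0.0043] n 8770
along -0.02 lat [-0.0096  0.0116] z 0.0496
along -0.01 lat [-0.0094  0.0116] z 0.0497
along -0.0 lat [-0.0094  0.0116] z 0.0496
along 0.01 lat [-0.0095  0.0116] z 0.0496
along 0.02 lat [-0.0105  0.0117] z 0.0497
```

>>> servo_tool(targets=[{"dx": 0,"dy": -0.0005,"dz": -0.01,"yaw": 0,"hand": 0.055},{"dx": 0,"dy": 0,"dz": -0.005,"yaw": 0,"hand": 0.055},{"dx": 0,"dy": 0,"dz": 0,"yaw": 0,"hand": 0.055},{"dx": 0,"dy": 0,"dz": 0,"yaw": 0,"hand": 0.07},{"dx": 0,"dy": 0,"dz": 0,"yaw": 0,"hand": 0.078},{"dx": 0,"dy": 0,"dz": 0,"yaw": 0,"hand": 0.078},{"dx": 0,"dy": 0,"dz": 0,"yaw": 0,"hand": 0.078}])

```text
t: 32.92
tool_pos: [0.5725, 0.1134, 0.0387]
orientation: [-2.183, -2.258, 0.001]
ft_force: [-0.0, -0.3, -0.4]
width: 0.0783
grip_force: 0.0
```

>>> servo_tool(targets=[{"dx": 0,"dy": 0,"dz": 0.02,"yaw": 0,"hand": 0.078},{"dx": 0,"dy": 0,"dz": 0.03,"yaw": 0,"hand": 0.085},{"dx": 0,"dy": 0,"dz": 0.03,"yaw": 0,"hand": 0.085},{"dx": 0,"dy": 0,"dz": 0.03,"yaw": 0,"hand": 0.085},{"dx": 0,"dy": 0,"dz": 0,"yaw": 0,"hand": 0.085},{"dx": 0,"dy": 0,"dz": 0,"yaw": 0,"hand": 0.085}])

```text
t: 33.42
tool_pos: [0.5734, 0.1135, 0.1505]
orientation: [2.183, 2.257, 0.004]
ft_force: [0.3, -0.4, -0.8]
width: 0.0847
grip_force: 0.0
```

```bash
python3 bd.py w21.png
```

```text
33.4 [0.5734 0.1135 0.1505]
rib [571.2 158.2] 62.8 7.7 1.9
rib [571.1 126.4] 64.3 8.3 1.9
rib [567.6  97.3] 50.5 1.8 1.9
rib [574.4  67. ] 62.4 10.3 1.9
sticks
uv [254 251] c [574.6  60.5] LxS 50.6 15.6 ang 1.9
uv [252 190] c [571.3 114. ] LxS 63.7 23.7 ang 1.9
uv [254 151] c [571.4 144.4] LxS 63.6 22.8 ang 1.9
uv [254 111] c [570.4 174.1] LxS 63.5 21.9 ang 1.9
uv [253  68] c [569.3 203.2] LxS 64.1 22.8 ang 1.9
uv [250  24] c [566.7 230.6] LxS 63.9 22.2 ang 2.0
75 [568.8 233.8] 45 [569.9 203.8] 15 [571.  173.8] -15 [572.  143.8] -45 [573.1 113.8] -75 [574.2  83.8]
```

>>> servo_tool(targets=[{"dx": -0.001,"dy": 0.0295,"dz": 0,"yaw": 0,"hand": 0.078},{"dx": -0.001,"dy": 0.0295,"dz": 0,"yaw": 0,"hand": 0.078},{"dx": -0.001,"dy": 0.0295,"dz": 0,"yaw": 0,"hand": 0.078},{"dx": -0.001,"dy": 0.0295,"dz": 0,"yaw": 0,"hand": 0.078},{"dx": 0,"dy": 0,"dz": 0,"yaw": 0,"hand": 0.078},{"dx": 0,"dy": 0,"dz": 0,"yaw": 0,"hand": 0.078},{"dx": 0,"dy": 0,"dz": 0,"yaw": 0,"hand": 0.078}])

```text
t: 34.05
tool_pos: [0.5682, 0.2308, 0.1478]
orientation: [-2.183, -2.258, 0.003]
ft_force: [-0.0, -0.5, 0.3]
width: 0.0781
grip_force: 0.0
```

```bash
python3 bd.py w22.png
python3 - <<'E'
from h import *
c=cap('wrist');P=depthpts(c).reshape(-1,3)
for y in np.arange(.218,.248,.003):
    print(round(y,3),[np.median(P[(abs(P[:,0]-x)<.006)&(abs(P[:,1]-y)<.0015)&(P[:,2]<.06),2]).round(4) for x in (.545,.567,.590)])
E
```

```text
34.0 [0.5682 0.2308 0.1478]
rib [567.4 264.6] 48.9 0.8 2.0
rib [569.2 213.9] 63.4 8.7 5.2
rib [570.3 184.1] 62.1 5.6 2.0
rib [441.6 165.4] 70.1 9.5 84.3
rib [571.8 153.6] 63.0 6.6 3.0
rib [574.4  70. ] 61.3 7.0 2.1
sticks
uv [255 302] c [571.6 131.1] LxS 64.0 57.5 ang 0.9
uv [256 255] c [570.4 175.7] LxS 63.5 25.7 ang 2.0
uv [255 223] c [568.9 204.1] LxS 63.5 24.1 ang 2.0
uv [252 192] c [566.2 231.5] LxS 63.9 22.7 ang 0.2
75 [568.8 233.8] 45 [569.9 203.8] 15 [571.  173.8] -15 [572.  143.8] -45 [573.1 113.8] -75 [574.2  83.8] 0.218 [np.float64(0.0334), np.float64(0.0249), np.float64(0.0239)]
0.221 [np.float64(0.0345), np.float64(0.0344), np.float64(0.0345)]
0.224 [np.float64(0.035), np.float64(0.0348), np.float64(0.035)]
0.227 [np.float64(0.0348), np.float64(0.0349), np.float64(0.0348)]
0.23 [np.float64(0.0348), np.float64(0.0346), np.float64(0.0347)]
0.233 [np.float64(0.0347), np.float64(0.0348), np.float64(0.0348)]
0.236 [np.float64(0.0349), np.float64(0.0348), np.float64(0.0351)]
0.239 [np.float64(0.0348), np.float64(0.0348), np.float64(0.0347)]
0.242 [np.float64(nan), np.float64(nan), np.float64(nan)]
0.245 [np.float64(nan), np.float64(nan), np.float64(nan)]
  return _methods._mean(a, axis=axis, dtype=dtype,
  ret = ret.dtype.type(ret / rcount)
```

>>> servo_tool(targets=[{"dx": 0.0013,"dy": 0.0005,"dz": -0.03,"yaw": 0,"hand": 0.08},{"dx": 0,"dy": 0,"dz": -0.03,"yaw": 0,"hand": 0.08},{"dx": 0,"dy": 0,"dz": -0.03,"yaw": 0,"hand": 0.08},{"dx": 0,"dy": 0,"dz": -0.02,"yaw": 0,"hand": 0.08},{"dx": 0,"dy": 0,"dz": 0,"yaw": 0,"hand": 0.08},{"dx": 0,"dy": 0,"dz": 0,"yaw": 0,"hand": 0.08}])

```text
t: 34.65
tool_pos: [0.5697, 0.2311, 0.0386]
orientation: [-2.184, -2.257, 0.003]
ft_force: [0.7, 0.5, -0.1]
width: 0.0799
grip_force: 0.0
```

>>> servo_tool(targets=[{"dx": 0,"dy": 0,"dz": 0,"yaw": 0,"hand": 0.055},{"dx": 0,"dy": 0,"dz": 0,"yaw": 0,"hand": 0.055},{"dx": 0,"dy": 0,"dz": 0,"yaw": 0,"hand": 0.055},{"dx": 0,"dy": 0,"dz": 0,"yaw": 0,"hand": 0.055}])

```text
t: 34.98
tool_pos: [0.5708, 0.2319, 0.0413]
orientation: [2.183, 2.257, 0.003]
ft_force: [-4.1, -2.2, 11.2]
width: 0.0619
grip_force: 62.5
```

>>> servo_tool(targets=[{"dx": -0.0008,"dy": 0,"dz": 0.004,"yaw": 0,"hand": 0.055},{"dx": 0,"dy": 0.0018,"dz": 0,"yaw": 0,"hand": 0.055},{"dx": 0,"dy": 0,"dz": 0,"yaw": 0,"hand": 0.055},{"dx": 0,"dy": 0,"dz": 0,"yaw": 0,"hand": 0.055}])

```text
t: 35.32
tool_pos: [0.5694, 0.234, 0.0435]
orientation: [2.183, 2.259, 0.001]
ft_force: [-0.3, -0.5, 0.1]
width: 0.0618
grip_force: 64.9
```

```bash
python3 held.py w23.png
```

```text
35.3 [0.5694 0.234  0.0435] 1.9 w 0.0618 F 64.9
z rel top: pct [-0.0185 -0.0088 -0.0067 -0.0004] n 5135
along -0.02 lat [-0.0299 -0.0064] z 0.035
along -0.01 lat [-0.0298 -0.0063] z 0.0349
along -0.0 lat [-0.0298 -0.0059] z 0.0349
along 0.01 lat [-0.0299 -0.006 ] z 0.0349
along 0.02 lat [-0.0299 -0.0058] z 0.0352
```

>>> servo_tool(targets=[{"dx": 0,"dy": 0,"dz": -0.0015,"yaw": 0,"hand": 0.055},{"dx": 0,"dy": 0,"dz": 0,"yaw": 0,"hand": 0.055},{"dx": 0,"dy": 0,"dz": 0,"yaw": 0,"hand": 0.07},{"dx": 0,"dy": 0,"dz": 0,"yaw": 0,"hand": 0.078},{"dx": 0,"dy": 0,"dz": 0,"yaw": 0,"hand": 0.078},{"dx": 0,"dy": 0,"dz": 0,"yaw": 0,"hand": 0.078}])

```text
t: 35.87
tool_pos: [0.5691, 0.2337, 0.0414]
orientation: [-2.184, -2.258, 0.0]
ft_force: [-0.1, -0.3, 0.1]
width: 0.0778
grip_force: 0.0
```

>>> servo_tool(targets=[{"dx": 0,"dy": 0,"dz": 0.02,"yaw": 0,"hand": 0.078},{"dx": 0,"dy": -0.01,"dz": 0.03,"yaw": 0,"hand": 0.085},{"dx": 0,"dy": -0.025,"dz": 0.03,"yaw": 0,"hand": 0.085},{"dx": 0,"dy": -0.03,"dz": 0.025,"yaw": 0,"hand": 0.085},{"dx": 0,"dy": -0.03,"dz": 0.015,"yaw": 0,"hand": 0.085},{"dx": 0,"dy": 0,"dz": 0,"yaw": 0,"hand": 0.085},{"dx": 0,"dy": 0,"dz": 0,"yaw": 0,"hand": 0.085}])

```text
t: 36.45
tool_pos: [0.5698, 0.1369, 0.1624]
orientation: [2.186, 2.254, 0.001]
ft_force: [0.4, 1.8, -0.7]
width: 0.0853
grip_force: 0.0
```

```bash
python3 bd.py w24.png
python3 - <<'E'
from m import rects
from h import *
import m
c=m.c=cap('top'); np.save('top1.npy',c,allow_pickle=True); P=depthpts(c)
print();print('rod');rects(P[...,2]>.006,(240,242,362,272),.008,10)
v=c['image'].astype(int).sum(2);hsv=cv2.cvtColor(c['image'],cv2.COLOR_RGB2HSV)
rects((v<270)&(hsv[...,0]<15),(335,243,362,264),.012,10)
E
```

```text
36.5 [0.5698 0.1369 0.1624]
rib [570.  187.7] 63.3 7.1 1.8
rib [571.  157.5] 62.5 7.6 1.8
rib [571.  126.1] 64.5 8.1 1.8
sticks
uv [258 268] c [575.1  60.4] LxS 50.6 18.0 ang 1.7
uv [256 212] c [571.2 114.6] LxS 63.7 24.1 ang 1.8
uv [257 177] c [571.4 144.9] LxS 63.6 22.6 ang 1.8
uv [257 140] c [570.5 174.4] LxS 63.7 21.9 ang 1.8
uv [256 102] c [568.9 203. ] LxS 63.6 21.8 ang 1.7
uv [257  60] c [568.5 233. ] LxS 64.1 22.9 ang 1.8
75 [568.8 233.8] 45 [569.9 203.8] 15 [571.  173.8] -15 [572.  143.8] -45 [573.1 113.8] -75 [574.2  83.8] 
rod
[291 256] [ 347.7 -118.2] [ 88.7 354.4] 0.3 z -0.001
[349 253] [ 355.7 -274.6] [11.1 30.8] 13.8 z 0.015
```

Stick 1 is re-centred. Stick 5 sits about 2 mm short of the rib ends in x, so I'll square it the same way.

>>> servo_tool(targets=[{"dx": 0.0044,"dy": -0.0228,"dz": 0,"yaw": 0.2,"hand": 0.08},{"dx": 0,"dy": 0,"dz": 0,"yaw": 0,"hand": 0.08},{"dx": 0,"dy": 0,"dz": -0.03,"yaw": 0,"hand": 0.08},{"dx": 0,"dy": 0,"dz": -0.03,"yaw": 0,"hand": 0.08},{"dx": 0,"dy": 0,"dz": -0.03,"yaw": 0,"hand": 0.08},{"dx": 0,"dy": 0,"dz": -0.025,"yaw": 0,"hand": 0.08},{"dx": 0,"dy": 0,"dz": 0,"yaw": 0,"hand": 0.08},{"dx": 0,"dy": 0,"dz": 0,"yaw": 0,"hand": 0.08}])

```text
t: 37.22
tool_pos: [0.5726, 0.117, 0.0455]
orientation: [-2.177, -2.263, 0.003]
ft_force: [0.5, 0.3, 1.3]
width: 0.0801
grip_force: 0.0
```

>>> servo_tool(targets=[{"dx": 0.0016,"dy": -0.003,"dz": -0.005,"yaw": -0.1,"hand": 0.08},{"dx": 0,"dy": 0,"dz": 0,"yaw": 0,"hand": 0.08},{"dx": 0,"dy": 0,"dz": 0,"yaw": 0,"hand": 0.055},{"dx": 0,"dy": 0,"dz": 0,"yaw": 0,"hand": 0.055},{"dx": 0,"dy": 0,"dz": 0,"yaw": 0,"hand": 0.055},{"dx": 0,"dy": 0,"dz": 0.003,"yaw": 0,"hand": 0.055},{"dx": 0,"dy": 0,"dz": 0,"yaw": 0,"hand": 0.055},{"dx": 0,"dy": 0,"dz": 0,"yaw": 0,"hand": 0.055}])

```text
t: 37.88
tool_pos: [0.5754, 0.1129, 0.0451]
orientation: [2.182, 2.26, 0.001]
ft_force: [0.3, -0.6, -0.9]
width: 0.0605
grip_force: 64.6
```

```bash
python3 held.py w25.png
```

```text
37.9 [0.5754 0.1129 0.0451] 2.0 w 0.0605 F 64.6
z rel top: pct [-0.0266 -0.0101 -0.0089 -0.0082] n 10833
along -0.02 lat [-0.009   0.0298] z 0.0357
along -0.01 lat [-0.0091  0.0298] z 0.0357
along -0.0 lat [-0.0092  0.0296] z 0.0357
along 0.01 lat [-0.009   0.0296] z 0.0357
along 0.02 lat [-0.0099  0.0297] z 0.0358
```

>>> servo_tool(targets=[{"dx": -0.0014,"dy": -0.0005,"dz": 0,"yaw": 0,"hand": 0.055},{"dx": 0,"dy": 0,"dz": -0.0005,"yaw": 0,"hand": 0.055},{"dx": 0,"dy": 0,"dz": 0,"yaw": 0,"hand": 0.055},{"dx": 0,"dy": 0,"dz": 0,"yaw": 0,"hand": 0.07},{"dx": 0,"dy": 0,"dz": 0,"yaw": 0,"hand": 0.078},{"dx": 0,"dy": 0,"dz": 0,"yaw": 0,"hand": 0.078},{"dx": 0,"dy": 0,"dz": 0.02,"yaw": 0,"hand": 0.078},{"dx": 0,"dy": 0,"dz": 0.03,"yaw": 0,"hand": 0.078}])

```text
t: 38.6
tool_pos: [0.5722, 0.1122, 0.0924]
orientation: [-2.179, -2.259, 0.006]
ft_force: [1.0, -0.7, 0.7]
width: 0.0778
grip_force: 0.0
```

>>> servo_tool(targets=[{"dx": 0,"dy": 0,"dz": 0.03,"yaw": 0,"hand": 0.078},{"dx": 0,"dy": 0,"dz": 0.03,"yaw": 0,"hand": 0.078},{"dx": 0,"dy": 0,"dz": 0,"yaw": 0,"hand": 0.078},{"dx": 0,"dy": 0,"dz": 0,"yaw": 0,"hand": 0.078}])

```text
t: 38.93
tool_pos: [0.5745, 0.1125, 0.1556]
orientation: [2.181, 2.259, 0.004]
ft_force: [0.1, 0.1, -0.1]
width: 0.0782
grip_force: 0.0
```

```bash
python3 bd.py w26.png
```

```text
38.9 [0.5745 0.1125 0.1556]
rib [571.1 158.1] 63.1 7.8 2.0
rib [571.9 126.2] 62.7 9.2 2.0
rib [567.8  97.6] 51.4 0.9 2.0
rib [574.3  66.5] 62.5 10.5 2.0
sticks
uv [253 247] c [574.6  60.5] LxS 50.6 15.8 ang 2.0
uv [253 187] c [572.6 113.6] LxS 63.6 23.3 ang 2.0
uv [252 149] c [571.5 144.5] LxS 63.6 22.4 ang 2.0
uv [252 109] c [570.4 173.8] LxS 63.5 21.5 ang 2.0
uv [252  67] c [569.3 203.1] LxS 64.2 21.9 ang 2.1
uv [252  20] c [568.6 232.7] LxS 63.9 23.2 ang 2.0
75 [568.8 233.8] 45 [569.9 203.8] 15 [571.  173.8] -15 [572.  143.8] -45 [573.1 113.8] -75 [574.2  83.8]
```

>>> servo_tool(targets=[{"dx": -0.0152,"dy": -0.0272,"dz": 0,"yaw": 0.3,"hand": 0.065},{"dx": -0.0152,"dy": -0.0272,"dz": 0,"yaw": 0.3,"hand": 0.065},{"dx": -0.0152,"dy": -0.0272,"dz": 0,"yaw": 0.3,"hand": 0.065},{"dx": -0.0152,"dy": -0.0272,"dz": 0,"yaw": 0.3,"hand": 0.065},{"dx": -0.0152,"dy": -0.0272,"dz": 0,"yaw": 0.3,"hand": 0.065},{"dx": -0.0152,"dy": -0.0272,"dz": 0,"yaw": 0.3,"hand": 0.065},{"dx": -0.0152,"dy": -0.0272,"dz": 0,"yaw": 0.3,"hand": 0.065},{"dx": -0.0152,"dy": -0.0272,"dz": 0,"yaw": 0.3,"hand": 0.065}])

```text
t: 39.65
tool_pos: [0.4506, -0.1062, 0.153]
orientation: [-2.132, -2.305, 0.001]
ft_force: [0.6, 0.4, 0.6]
width: 0.0653
grip_force: 0.0
```

>>> servo_tool(targets=[{"dx": -0.0152,"dy": -0.0272,"dz": 0,"yaw": 0.3,"hand": 0.065},{"dx": -0.0152,"dy": -0.0272,"dz": 0,"yaw": 0.3,"hand": 0.065},{"dx": -0.0152,"dy": -0.0272,"dz": 0,"yaw": 0.3,"hand": 0.065},{"dx": -0.0152,"dy": -0.0272,"dz": 0,"yaw": 0.3,"hand": 0.065},{"dx": -0.0152,"dy": -0.0272,"dz": 0,"yaw": 0.3,"hand": 0.065},{"dx": -0.0152,"dy": -0.0272,"dz": 0,"yaw": 0.3,"hand": 0.065},{"dx": 0,"dy": 0,"dz": 0,"yaw": 0,"hand": 0.065},{"dx": 0,"dy": 0,"dz": 0,"yaw": 0,"hand": 0.065}])

```text
t: 40.32
tool_pos: [0.3597, -0.2692, 0.1531]
orientation: [-2.1, -2.334, 0.0]
ft_force: [1.0, 0.4, 0.5]
width: 0.0647
grip_force: 0.0
```

Run:
```python
from st import *
o=readout.get_obs();print(round(o['t'],1),o['tool_pos'].round(4),toolang(o))
c=cap('wrist','w27.png');P=depthpts(c);hsv=cv2.cvtColor(c['image'],cv2.COLOR_RGB2HSV)
np.save('w27.npy',c,allow_pickle=True)
z=P[...,2];m=(z>.005)&(z<.03)&(P[...,0]>.31)&(P[...,0]<.40)&(P[...,1]<.02)&(P[...,1]>-.33)
print('rod');world_rect(c,m,(0,0,512,384),.010,100)
world_rect(c,m&(hsv[...,2]<130),(0,0,512,384),.016,100)
world_rect(c,m&(hsv[...,2]>=130),(0,0,512,384),.010,100)
```

```text
40.3 [ 0.3597 -0.2692  0.1531] 6.047474738600215
rod
uv [255 107] c [ 353.4 -212.6] LxS 162.8 28.1 ang -83.0
uv [256 177] c [ 359.7 -262.6] LxS 57.1 27.3 ang -83.0
uv [246  44] c [ 340.7 -164.6] LxS 61.7 3.6 ang -84.3
uv [255  76] c [ 350.2 -187.8] LxS 112.7 15.8 ang -83.4
```

Sticks are all in place. The wrist camera gives the rod handle centre at (359.8,-268.5), with the rod at about 96.8°. Grip it.

>>> servo_tool(targets=[{"dx": 0,"dy": 0.0005,"dz": -0.03,"yaw": 0.6,"hand": 0.065},{"dx": 0,"dy": 0,"dz": -0.03,"yaw": 0,"hand": 0.065},{"dx": 0,"dy": 0,"dz": -0.03,"yaw": 0,"hand": 0.065},{"dx": 0,"dy": 0,"dz": -0.03,"yaw": 0,"hand": 0.065},{"dx": 0,"dy": 0,"dz": -0.013,"yaw": 0,"hand": 0.065},{"dx": 0,"dy": 0,"dz": 0,"yaw": 0,"hand": 0.065},{"dx": 0,"dy": 0,"dz": 0,"yaw": 0,"hand": 0.065}])

```text
t: 40.95
tool_pos: [0.3612, -0.2664, 0.0206]
orientation: [-2.081, -2.351, -0.0]
ft_force: [0.5, 1.2, -0.0]
width: 0.0652
grip_force: 0.0
```

>>> servo_tool(targets=[{"dx": 0,"dy": 0,"dz": 0,"yaw": 0,"hand": 0.015},{"dx": 0,"dy": 0,"dz": 0,"yaw": 0,"hand": 0.015},{"dx": 0,"dy": 0,"dz": 0,"yaw": 0,"hand": 0.015},{"dx": 0,"dy": 0,"dz": 0,"yaw": 0,"hand": 0.015},{"dx": 0,"dy": 0,"dz": 0,"yaw": 0,"hand": 0.015},{"dx": 0,"dy": 0,"dz": 0,"yaw": 0,"hand": 0.015}], force=110)

```text
t: 41.45
tool_pos: [0.3615, -0.2682, 0.0224]
orientation: [2.084, 2.348, 0.0]
ft_force: [-3.6, 3.9, 27.4]
width: 0.0253
grip_force: 107.2
```

>>> servo_tool(targets=[{"dx": 0,"dy": 0,"dz": 0.015,"yaw": 0,"hand": 0.015},{"dx": 0,"dy": 0,"dz": 0.02,"yaw": 0,"hand": 0.015},{"dx": 0,"dy": 0,"dz": 0.025,"yaw": 0,"hand": 0.015},{"dx": 0,"dy": 0,"dz": 0.025,"yaw": 0,"hand": 0.015},{"dx": 0,"dy": 0,"dz": 0.02,"yaw": 0,"hand": 0.015},{"dx": 0.014,"dy": 0.0015,"dz": 0,"yaw": -0.3,"hand": 0.015},{"dx": 0.025,"dy": 0.003,"dz": 0,"yaw": -0.5,"hand": 0.015},{"dx": 0.025,"dy": 0.003,"dz": 0,"yaw": -0.5,"hand": 0.015}])

```text
t: 42.12
tool_pos: [0.4255, -0.2611, 0.1273]
orientation: [2.113, 2.322, -0.0]
ft_force: [-0.1, -1.5, -1.5]
width: 0.0249
grip_force: 109.8
```

>>> servo_tool(targets=[{"dx": 0.025,"dy": 0.003,"dz": 0,"yaw": -0.5,"hand": 0.015},{"dx": 0.025,"dy": 0.003,"dz": 0,"yaw": -0.5,"hand": 0.015},{"dx": 0.025,"dy": 0.003,"dz": 0,"yaw": -0.5,"hand": 0.015},{"dx": 0.025,"dy": 0.003,"dz": 0,"yaw": -0.5,"hand": 0.015},{"dx": 0.025,"dy": 0.003,"dz": 0,"yaw": -0.5,"hand": 0.015},{"dx": 0.021,"dy": 0.003,"dz": 0,"yaw": -0.5,"hand": 0.015},{"dx": 0.0135,"dy": 0.0025,"dz": 0,"yaw": -0.2,"hand": 0.015},{"dx": 0,"dy": 0,"dz": 0,"yaw": 0,"hand": 0.015}])

```text
t: 42.78
tool_pos: [0.5869, -0.2386, 0.1265]
orientation: [2.174, 2.267, 0.003]
ft_force: [-0.5, 0.1, 0.1]
width: 0.0247
grip_force: 109.8
```

>>> servo_tool(targets=[{"dx": 0,"dy": 0,"dz": 0,"yaw": 0,"hand": 0.015},{"dx": 0,"dy": 0,"dz": 0,"yaw": 0,"hand": 0.015},{"dx": 0,"dy": 0,"dz": 0,"yaw": 0,"hand": 0.015}])

```text
t: 43.03
tool_pos: [0.5836, -0.2404, 0.1263]
orientation: [2.177, 2.265, -0.001]
ft_force: [-0.2, 0.1, -0.8]
width: 0.0249
grip_force: 109.8
```

```bash
cat > rod.py <<'E'
from st import *
o=readout.get_obs();tp=o['tool_pos'];print(round(o['t'],1),tp.round(4),'closing',round(toolang(o),2),'w',o['width'].round(4),o['grip_force'].round(1),o['ft_force'].round(1))
c=cap('wrist',sys.argv[1]);np.save('wr.npy',c,allow_pickle=True);P=depthpts(c)
m=(P[...,2]>tp[2]-.04)&(P[...,2]<tp[2]+.015)&(abs(P[...,0]-tp[0])<.05)&(P[...,1]>tp[1]+.03)&(P[...,1]<tp[1]+.29)
rows=[]
for y in np.arange(tp[1]+.035,tp[1]+.285,.01):
    s=m&(abs(P[...,1]-y)<.004)
    if s.sum()<15: continue
    x=P[...,0][s];zz=P[...,2][s];top=np.percentile(zz,95)
    rows.append((y,(np.percentile(x,2)+np.percentile(x,98))/2,top,np.ptp(np.percentile(x,[2,98])),s.sum()))
rows=np.array(rows)
k=rows[(rows[:,3]>.012)&(rows[:,3]<.020)&(rows[:,0]<tp[1]+.245)]
px=np.polyfit(k[:,0],k[:,1],1);pz=np.polyfit(k[:,0],k[:,2]-.008,1)
print(rows[::4].round(4))
print('tip y',rows[-1,0],'yaw dev deg',np.degrees(np.arctan(-px[0])).round(2),'pitch deg',np.degrees(np.arctan(pz[0])).round(2))
for y in (tp[1],tp[1]+.272,.052,.265): print('axis at y',round(y,3),np.polyval(px,y).round(4),np.polyval(pz,y).round(4))
E
python3 rod.py w28.png
```

```text
Traceback (most recent call last):
  File "rod.py", line 2, in <module>
    o=readout.get_obs();tp=o['tool_pos'];print(round(o['t'],1),tp.round(4),'closing',round(toolang(o),2),'w',o['width'].round(4),o['grip_force'].round(1),o['ft_force'].round(1))
                                                                                                             ^^^^^^^^^^^^^^^^
AttributeError: 'float' object has no attribute 'round'
```

```bash
sed -i "s/o\['width'\].round(4),o\['grip_force'\].round(1)/round(float(o['width']),4),round(float(o['grip_force']),1)/" rod.py; python3 rod.py w28.png
```

```text
43.0 [ 0.5836 -0.2404  0.1263] closing 2.29 w 0.0249 109.8 [-0.2  0.1 -0.8]
[[-2.054e-01  5.811e-01  1.207e-01  1.490e-02  6.240e+02]
 [-1.654e-01  5.793e-01  1.208e-01  1.490e-02  8.280e+02]]
tip y -0.13542271156531704 yaw dev deg 2.48 pitch deg -0.09
axis at y -0.24 0.5826 0.1128
axis at y 0.032 0.5708 0.1124
axis at y 0.052 0.5699 0.1123
axis at y 0.265 0.5606 0.112
```

View pics/w28.png

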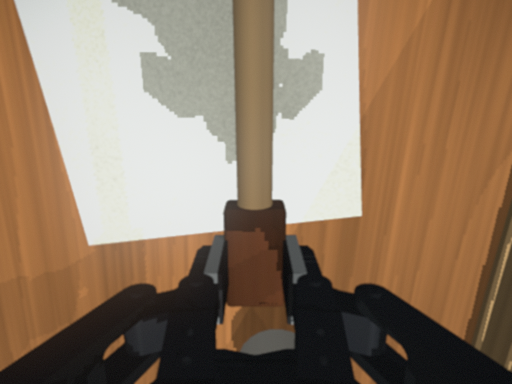

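The rod is held level and straight, in line with the fingers, with its shaft at columns 235-275. Lower it to hole height and align with the ears' axis.

>>> servo_tool(targets=[{"dx": 0.0026,"dy": 0,"dz": -0.02,"yaw": -0.4,"hand": 0.015},{"dx": 0,"dy": 0,"dz": -0.02,"yaw": 0,"hand": 0.015},{"dx": 0,"dy": 0,"dz": -0.015,"yaw": 0,"hand": 0.015},{"dx": 0,"dy": 0,"dz": -0.006,"yaw": 0,"hand": 0.015},{"dx": 0,"dy": 0,"dz": 0,"yaw": 0,"hand": 0.015},{"dx": 0,"dy": 0,"dz": 0,"yaw": 0,"hand": 0.015},{"dx": 0,"dy": 0,"dz": 0,"yaw": 0,"hand": 0.015}])

```text
t: 43.67
tool_pos: [0.5875, -0.2401, 0.0661]
orientation: [2.183, 2.257, 0.001]
ft_force: [0.1, 0.1, 0.3]
width: 0.0247
grip_force: 109.8
```

```bash
python3 rod.py w29.png
python3 - <<'E'
from m3 import *
c=cap('top','t5.png');np.save('top5.npy',c,allow_pickle=True);P=depthpts(c);z=P[...,2]
print('ears');world_rect(c,(z>.064)&(P[...,1]>.03),(150,150,260,215),.074,5)
m=(z>.03)&(z<.064)&(P[...,1]<.045)&(P[...,1]>-.15)&(abs(P[...,0]-.58)<.04)
uv=np.argwhere(m)[:,::-1]; W=onz(c,uv,.055)
for y in np.arange(-.14,.045,.015):
    s=abs(W[:,1]-y)<.006
    if s.sum(): print(round(y,3),W[s,0].mean().round(4),s.sum(),np.median(z[m][s]).round(3))
cc=cap('scene','s5.png')
cv2.imwrite('pics/s5c.png',cv2.resize(cc['image'][100:260,180:360,::-1],None,fx=3.5,fy=3.5,interpolation=2))
E
```

```text
43.7 [ 0.5875 -0.2401  0.0661] closing 1.92 w 0.0247 109.8 [0.1 0.1 0.3]
[[-2.051e-01  5.853e-01  6.070e-02  1.500e-02  6.240e+02]
 [-1.651e-01  5.835e-01  6.050e-02  1.530e-02  8.350e+02]]
tip y -0.13511951394880498 yaw dev deg 2.17 pitch deg -0.24
axis at y -0.24 0.5865 0.0528
axis at y 0.032 0.5762 0.0517
axis at y 0.052 0.5754 0.0516
axis at y 0.265 0.5673 0.0507
ears
uv [172 182] c [568.3 255.1] LxS 44.3 14.8 ang 1.2
uv [239 179] c [577.3  59.7] LxS 49.9 14.2 ang 3.8
-0.14 0.5849 20 0.058
-0.125 0.5848 20 0.059
-0.11 0.5833 24 0.058
-0.095 0.5832 24 0.058
-0.08 0.5816 20 0.058
-0.065 0.5816 20 0.058
-0.05 0.5815 20 0.058
-0.035 0.581 21 0.058
-0.02 0.5799 24 0.057
-0.005 0.5795 23 0.058
0.01 0.5782 20 0.057
0.025 0.5786 13 0.053
```

View pics/s5c.png

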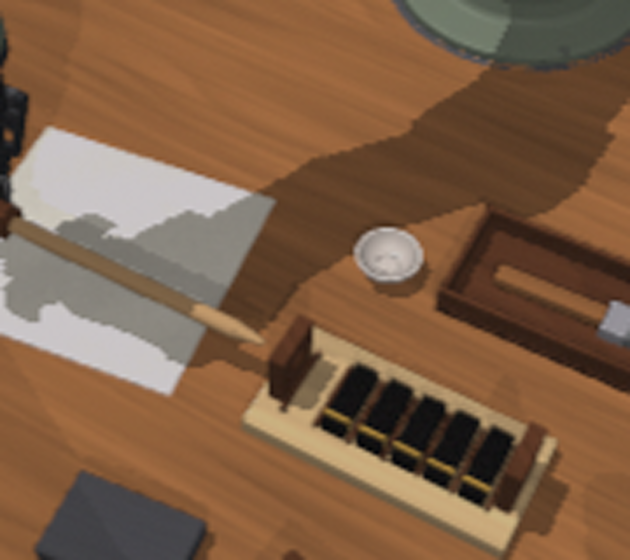

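The scene view shows the tip directly in front of the right ear's hole, with all five sticks lying in the bays. Push in gently.

>>> servo_tool(targets=[{"dx": -0.0004,"dy": 0.01,"dz": -0.0005,"yaw": 0,"hand": 0.015},{"dx": -0.0004,"dy": 0.01,"dz": 0,"yaw": 0,"hand": 0.015},{"dx": -0.0004,"dy": 0.01,"dz": 0,"yaw": 0,"hand": 0.015},{"dx": -0.0003,"dy": 0.01,"dz": 0,"yaw": 0,"hand": 0.015},{"dx": -0.0003,"dy": 0.01,"dz": 0,"yaw": 0,"hand": 0.015},{"dx": 0,"dy": 0,"dz": 0,"yaw": 0,"hand": 0.015},{"dx": 0,"dy": 0,"dz": 0,"yaw": 0,"hand": 0.015}])

```text
t: 44.4
tool_pos: [0.5854, -0.1891, 0.0646]
orientation: [2.182, 2.26, -0.0]
ft_force: [0.3, -0.5, 0.0]
width: 0.025
grip_force: 109.8
```

```bash
python3 rod.py w30.png
```

```text
44.4 [ 0.5854 -0.1891  0.0646] closing 2.01 w 0.025 109.8 [ 0.3 -0.5  0. ]
[[-1.541e-01  5.831e-01  5.910e-02  1.490e-02  6.310e+02]
 [-1.141e-01  5.813e-01  5.910e-02  1.530e-02  8.280e+02]]
tip y -0.08405523840561499 yaw dev deg 2.24 pitch deg -0.18
axis at y -0.189 0.5844 0.0512
axis at y 0.083 0.5737 0.0504
axis at y 0.052 0.5749 0.0505
axis at y 0.265 0.5666 0.0498
```

>>> servo_tool(targets=[{"dx": -0.0003,"dy": 0.01,"dz": 0.001,"yaw": 0,"hand": 0.015},{"dx": -0.0004,"dy": 0.012,"dz": 0,"yaw": 0,"hand": 0.015},{"dx": -0.0004,"dy": 0.012,"dz": 0,"yaw": 0,"hand": 0.015},{"dx": -0.0004,"dy": 0.012,"dz": 0,"yaw": 0,"hand": 0.015},{"dx": -0.0004,"dy": 0.012,"dz": 0,"yaw": 0,"hand": 0.015},{"dx": -0.0004,"dy": 0.012,"dz": 0,"yaw": 0,"hand": 0.015},{"dx": 0,"dy": 0,"dz": 0,"yaw": 0,"hand": 0.015},{"dx": 0,"dy": 0,"dz": 0,"yaw": 0,"hand": 0.015}])

```text
t: 45.12
tool_pos: [0.5831, -0.1189, 0.0656]
orientation: [2.182, 2.26, -0.0]
ft_force: [-0.8, -0.9, -0.5]
width: 0.0245
grip_force: 109.8
```

```bash
python3 rod.py w31.png
```

```text
45.1 [ 0.5831 -0.1189  0.0656] closing 2.02 w 0.0245 109.8 [-0.8 -0.9 -0.5]
[[-8.390e-02  5.808e-01  6.010e-02  1.490e-02  6.260e+02]
 [-4.390e-02  5.789e-01  5.990e-02  1.530e-02  8.320e+02]]
tip y -0.01393986997423298 yaw dev deg 2.26 pitch deg -0.13
axis at y -0.119 0.5821 0.0521
axis at y 0.153 0.5713 0.0515
axis at y 0.052 0.5753 0.0517
axis at y 0.265 0.5669 0.0513
```

>>> servo_tool(targets=[{"dx": -0.0003,"dy": 0.012,"dz": 0,"yaw": 0,"hand": 0.015},{"dx": -0.0004,"dy": 0.013,"dz": 0,"yaw": 0,"hand": 0.015},{"dx": -0.0004,"dy": 0.013,"dz": 0,"yaw": 0,"hand": 0.015},{"dx": -0.0004,"dy": 0.013,"dz": 0,"yaw": 0,"hand": 0.015},{"dx": -0.0004,"dy": 0.013,"dz": 0,"yaw": 0,"hand": 0.015},{"dx": -0.0004,"dy": 0.013,"dz": 0,"yaw": 0,"hand": 0.015},{"dx": 0,"dy": 0,"dz": 0,"yaw": 0,"hand": 0.015},{"dx": 0,"dy": 0,"dz": 0,"yaw": 0,"hand": 0.015}])

```text
t: 45.83
tool_pos: [0.5807, -0.0417, 0.0656]
orientation: [-2.182, -2.26, -0.0]
ft_force: [-0.2, -1.5, -1.1]
width: 0.025
grip_force: 109.8
```

```bash
python3 rod.py w32.png
python3 - <<'E'
from m3 import *
c=cap('wrist');P=depthpts(c);z=P[...,2]
for r in world_rect(c,(z>.067)&(z<.082)&(P[...,1]>.04),(0,0,512,384),.074,30,False): print(np.round(r[0],1),r[1:])
E
```

```text
45.8 [ 0.5807 -0.0417  0.0656] closing 2.03 w 0.025 109.8 [-0.2 -1.5 -1.1]
[[-6.700e-03  5.784e-01  6.000e-02  1.490e-02  6.280e+02]
 [ 3.330e-02  5.766e-01  6.000e-02  1.530e-02  8.340e+02]]
tip y 0.0632529826412801 yaw dev deg 2.45 pitch deg 0.0
axis at y -0.042 0.5798 0.052
axis at y 0.23 0.5682 0.052
axis at y 0.052 0.5758 0.052
axis at y 0.265 0.5667 0.052
[575.3  54.9] (50.227195739746094, 9.819170951843262, 2.0024261474609375)
```

>>> servo_tool(targets=[{"dx": -0.0002,"dy": 0.008,"dz": -0.0005,"yaw": -0.2,"hand": 0.015},{"dx": -0.0003,"dy": 0.008,"dz": 0,"yaw": 0,"hand": 0.015},{"dx": -0.0003,"dy": 0.008,"dz": 0,"yaw": 0,"hand": 0.015},{"dx": -0.0003,"dy": 0.008,"dz": 0,"yaw": 0,"hand": 0.015},{"dx": -0.0003,"dy": 0.007,"dz": 0,"yaw": 0,"hand": 0.015},{"dx": 0,"dy": 0,"dz": 0,"yaw": 0,"hand": 0.015},{"dx": 0,"dy": 0,"dz": 0,"yaw": 0,"hand": 0.015}])

```text
t: 46.52
tool_pos: [0.5792, -0.0034, 0.065]
orientation: [2.187, 2.256, -0.0]
ft_force: [-0.1, 0.1, -1.7]
width: 0.0248
grip_force: 109.8
```

```bash
python3 rod.py w33.png
```

```text
46.5 [ 0.5792 -0.0034  0.065 ] closing 1.78 w 0.0248 109.8 [-0.1  0.1 -1.7]
[[3.160e-02 5.771e-01 5.950e-02 1.490e-02 6.280e+02]
 [7.160e-02 5.755e-01 5.940e-02 1.540e-02 8.320e+02]
 [1.116e-01 5.794e-01 3.590e-02 5.040e-02 2.350e+02]]
tip y 0.11164153684067107 yaw dev deg 2.17 pitch deg -0.13
axis at y -0.003 0.5783 0.0516
axis at y 0.269 0.568 0.051
axis at y 0.052 0.5762 0.0515
axis at y 0.265 0.5681 0.051
```

>>> servo_tool(targets=[{"dx": -0.0003,"dy": 0.008,"dz": 0,"yaw": 0,"hand": 0.015},{"dx": -0.0003,"dy": 0.008,"dz": 0,"yaw": 0,"hand": 0.015},{"dx": -0.0003,"dy": 0.007,"dz": 0,"yaw": 0,"hand": 0.015},{"dx": -0.0001,"dy": 0.003,"dz": 0,"yaw": 0,"hand": 0.015},{"dx": 0,"dy": 0,"dz": 0,"yaw": 0,"hand": 0.015},{"dx": 0,"dy": 0,"dz": 0,"yaw": 0,"hand": 0.015}])

```text
t: 47.07
tool_pos: [0.5782, 0.0223, 0.065]
orientation: [2.187, 2.255, -0.0]
ft_force: [-0.3, -0.6, -0.6]
width: 0.0249
grip_force: 109.8
```

>>> servo_tool(targets=[{"dx": -0.0001,"dy": 0.0015,"dz": 0,"yaw": 0,"hand": 0.015},{"dx": 0,"dy": 0,"dz": 0,"yaw": 0,"hand": 0.015},{"dx": 0,"dy": 0,"dz": 0,"yaw": 0,"hand": 0.015}])

```text
t: 47.32
tool_pos: [0.5781, 0.0234, 0.065]
orientation: [2.188, 2.254, -0.0]
ft_force: [-0.6, 0.5, -1.1]
width: 0.0246
grip_force: 109.8
```

>>> servo_tool(targets=[{"dx": 0,"dy": 0.0015,"dz": 0,"yaw": 0,"hand": 0.015},{"dx": 0,"dy": 0,"dz": 0,"yaw": 0,"hand": 0.015},{"dx": 0,"dy": 0,"dz": 0,"yaw": 0,"hand": 0.015}])

```text
t: 47.57
tool_pos: [0.5782, 0.025, 0.065]
orientation: [2.188, 2.255, -0.0]
ft_force: [-0.4, -0.2, -0.5]
width: 0.0248
grip_force: 109.8
```

>>> servo_tool(targets=[{"dx": 0,"dy": 0.0015,"dz": 0,"yaw": 0,"hand": 0.015},{"dx": 0,"dy": 0,"dz": 0,"yaw": 0,"hand": 0.015},{"dx": 0,"dy": 0,"dz": 0,"yaw": 0,"hand": 0.015}])

```text
t: 47.82
tool_pos: [0.5781, 0.0252, 0.065]
orientation: [2.188, 2.253, -0.002]
ft_force: [0.0, -7.7, 1.5]
width: 0.0245
grip_force: 110.0
```

>>> servo_tool(targets=[{"dx": 0,"dy": 0.0015,"dz": 0,"yaw": 0,"hand": 0.015},{"dx": 0,"dy": 0,"dz": 0,"yaw": 0,"hand": 0.015},{"dx": 0,"dy": 0,"dz": 0,"yaw": 0,"hand": 0.015}])

```text
t: 48.07
tool_pos: [0.5781, 0.0253, 0.065]
orientation: [2.189, 2.251, -0.004]
ft_force: [-0.0, -14.5, 1.3]
width: 0.0246
grip_force: 110.1
```

>>> servo_tool(targets=[{"dx": 0,"dy": 0.001,"dz": 0,"yaw": 0,"hand": 0.015},{"dx": 0,"dy": 0,"dz": 0,"yaw": 0,"hand": 0.015},{"dx": 0,"dy": 0,"dz": 0,"yaw": 0,"hand": 0.015}])

```text
t: 48.32
tool_pos: [0.5781, 0.0254, 0.065]
orientation: [2.189, 2.25, -0.006]
ft_force: [0.5, -18.8, 3.2]
width: 0.0244
grip_force: 110.1
```

The shoulder met the ear: y stopped at 0.0253 while the force rose to 19 N. Ease the push, release, retreat upward and check.

>>> servo_tool(targets=[{"dx": 0,"dy": -0.0025,"dz": 0,"yaw": 0,"hand": 0.015},{"dx": 0,"dy": 0,"dz": 0,"yaw": 0,"hand": 0.015},{"dx": 0,"dy": 0,"dz": 0,"yaw": 0,"hand": 0.035},{"dx": 0,"dy": 0,"dz": 0,"yaw": 0,"hand": 0.055},{"dx": 0,"dy": 0,"dz": 0,"yaw": 0,"hand": 0.06},{"dx": 0,"dy": 0,"dz": 0,"yaw": 0,"hand": 0.06},{"dx": 0,"dy": 0,"dz": 0,"yaw": 0,"hand": 0.06}])

```text
t: 48.9
tool_pos: [0.5782, 0.027, 0.065]
orientation: [-2.187, -2.255, -0.0]
ft_force: [0.3, -0.3, 0.1]
width: 0.06
grip_force: 0.0
```

>>> servo_tool(targets=[{"dx": 0,"dy": 0,"dz": 0.015,"yaw": 0,"hand": 0.06},{"dx": 0,"dy": 0,"dz": 0.03,"yaw": 0,"hand": 0.06},{"dx": 0,"dy": 0,"dz": 0.03,"yaw": 0,"hand": 0.06},{"dx": 0,"dy": 0,"dz": 0.03,"yaw": 0,"hand": 0.06},{"dx": 0,"dy": 0,"dz": 0.03,"yaw": 0,"hand": 0.06},{"dx": 0,"dy": 0,"dz": 0,"yaw": 0,"hand": 0.06},{"dx": 0,"dy": 0,"dz": 0,"yaw": 0,"hand": 0.06}])

```text
t: 49.48
tool_pos: [0.5789, 0.0268, 0.2015]
orientation: [2.186, 2.253, 0.003]
ft_force: [0.4, 0.2, -0.5]
width: 0.0597
grip_force: 0.0
```

Run:
```python
from m3 import *
o=readout.get_obs();print(o['t'],o['tool_pos'].round(4))
c=cap('wrist','w40.png');np.save('w40.npy',c,allow_pickle=True);P=depthpts(c);z=P[...,2]
# profile along rod: z max across x within ±4 mm of axis
for y in np.arange(-.01,.29,.006):
    x=.5713-.035*(y-.1588)-.0007
    s=(abs(P[...,0]-x)<.003)&(abs(P[...,1]-y)<.0025)
    s2=(abs(P[...,0]-x+.011)<.002)&(abs(P[...,1]-y)<.0025)
    print(round(y,3),np.median(z[s]).round(4) if s.any() else None,np.median(z[s2]).round(4) if s2.any() else None,end=' | ')
print()
hsv=cv2.cvtColor(c['image'],cv2.COLOR_RGB2HSV)
world_rect(c,(z>.03)&(z<.068)&(P[...,1]<.07)&(hsv[...,2]<150),(0,0,512,384),.058,80)
```

```text
49.4833 [0.5789 0.0268 0.2015]
-0.01 None None | -0.004 None None | 0.002 0.0573 0.0566 | 0.008 0.058 0.0561 | 0.014 0.0576 0.0562 | 0.02 0.0576 0.0566 | 0.026 0.0575 0.0565 | 0.032 0.0575 0.0562 | 0.038 0.265 0.2635 | 0.044 0.0577 0.2722 | 0.05 0.075 0.0748 | 0.056 0.0748 0.0746 | 0.062 0.0749 0.0748 | 0.068 0.0574 0.0233 | 0.074 0.0574 0.0188 | 0.08 0.0576 0.0187 | 0.086 0.0575 0.0184 | 0.092 0.0573 0.0189 | 0.098 0.0573 0.0235 | 0.104 0.0576 0.0349 | 0.11 0.0576 0.035 | 0.116 0.0578 0.0345 | 0.122 0.0576 0.0345 | 0.128 0.0572 0.0238 | 0.134 0.0575 0.0333 | 0.14 0.0574 0.0347 | 0.146 0.0575 0.0348 | 0.152 0.0574 0.0346 | 0.158 0.0575 0.0234 | 0.164 0.0574 0.0334 | 0.17 None 0.0345 | 0.176 None None | 0.182 None None | 0.188 None None | 0.194 None None | 0.2 None None | 0.206 None None | 0.212 None None | 0.218 None None | 0.224 None None | 0.23 None None | 0.236 None None | 0.242 None None | 0.248 None None | 0.254 None None | 0.26 None None | 0.266 None None | 0.272 None None | 0.278 None None | 0.284 None None | 
uv [252 183] c [576.   24.8] LxS 45.7 28.0 ang -87.6
uv [251 136] c [574.2  67. ] LxS 49.6 6.6 ang 1.7
```

```bash
python3 bd.py w41.png
```

```text
49.5 [0.5782 0.0266 0.2001]
sticks
uv [275  76] c [593.1 113.6] LxS 22.8 21.5 ang 1.7
uv [228  76] c [552.8 112.3] LxS 24.0 21.5 ang 1.8
uv [227  36] c [551.7 143. ] LxS 23.9 21.4 ang 1.9
uv [276  36] c [592.2 144.5] LxS 23.1 22.2 ang 2.2
uv [276   5] c [591.3 166.3] LxS 23.2 8.4 ang 1.7
uv [226   5] c [550.8 165. ] LxS 23.2 8.4 ang 1.9
75 [568.8 233.8] 45 [569.9 203.8] 15 [571.  173.8] -15 [572.  143.8] -45 [573.1 113.8] -75 [574.2  83.8]
```

>>> servo_tool(targets=[{"dx": 0,"dy": 0.03,"dz": 0.01,"yaw": 0,"hand": 0.06},{"dx": 0,"dy": 0.03,"dz": 0,"yaw": 0,"hand": 0.06},{"dx": 0,"dy": 0.03,"dz": 0,"yaw": 0,"hand": 0.06},{"dx": 0,"dy": 0.03,"dz": 0,"yaw": 0,"hand": 0.06},{"dx": 0,"dy": 0.03,"dz": 0,"yaw": 0,"hand": 0.06},{"dx": 0,"dy": 0,"dz": 0,"yaw": 0,"hand": 0.06},{"dx": 0,"dy": 0,"dz": 0,"yaw": 0,"hand": 0.06}])

```text
t: 50.17
tool_pos: [0.5772, 0.1784, 0.2085]
orientation: [-2.183, -2.257, 0.002]
ft_force: [1.0, -1.6, -0.7]
width: 0.06
grip_force: 0.0
```

```bash
python3 bd.py w42.png
python3 - <<'E'
from m3 import *
c=cap('wrist');P=depthpts(c);z=P[...,2];print()
for y in np.arange(.24,.32,.006):
    s=(abs(P[...,0]-(.5706-.035*(y-.1588)))<.003)&(abs(P[...,1]-y)<.0025); print(round(y,3),np.median(z[s]).round(4) if s.any() else None,end=' | ')
t=cap('top');a=np.load('top0.npy',allow_pickle=True).item()
d=np.abs(t['image'].astype(int)-a['image']).sum(2)
print();
for n,(u,v) in dict(dish=(237,232),ink=(253,122),mould=(198,125),jar=(132,167),mallet=(108,262),cup=(397,170)).items(): print(n,(d[v-14:v+14,u-14:u+14]>90).mean().round(3))
E
```

```text
50.2 [0.5772 0.1784 0.2085]
rib [435.2 202.8] 160.6 10.8 -87.5
rib [717.  194.3] 110.7 9.0 82.6
sticks
uv [265 281] c [591.4  61.3] LxS 18.1 15.8 ang -87.2
uv [234 281] c [557.8  59.8] LxS 18.6 16.4 ang -85.1
uv [268 234] c [592.7 114.8] LxS 24.3 22.4 ang -87.9
uv [229 234] c [552.6 114. ] LxS 23.6 23.1 ang 2.0
uv [268 206] c [591.8 145.4] LxS 24.0 22.8 ang -87.9
uv [228 205] c [551.3 145. ] LxS 23.1 21.9 ang 2.0
uv [269 176] c [590.7 175.3] LxS 23.7 23.0 ang -88.0
uv [228 177] c [550.5 174.4] LxS 23.4 22.7 ang 2.0
uv [269 146] c [589.5 204.1] LxS 22.5 22.4 ang 2.1
uv [226 146] c [548.9 203.1] LxS 23.7 21.4 ang 2.0
uv [270 114] c [588.5 233.5] LxS 22.7 22.0 ang 2.1
uv [226 114] c [548.2 232.5] LxS 23.8 21.1 ang 2.0
75 [568.8 233.8] 45 [569.9 203.8] 15 [571.  173.8] -15 [572.  143.8] -45 [573.1 113.8] -75 [574.2  83.8] 
0.24 0.0574 | 0.246 0.0577 | 0.252 0.0745 | 0.258 0.0745 | 0.264 0.0745 | 0.27 0.0575 | 0.276 0.0566 | 0.282 0.0555 | 0.288 0.054 | 0.294 0.0527 | 0.3 0.0516 | 0.306 0.0009 | 0.312 0.0011 | 0.318 0.0007 | 
dish 0.689
ink 0.0
mould 0.032
jar 0.963
mallet 0.0
cup 0.0
```

```bash
python3 -c "
from plant import ticket
print(ticket.hand_in())"
```

```text
the job is handed in; nothing more can be done
None
```

I handed the job in at about 50 s, and the result isn't known yet. The brush is in the trough, all five sticks present lie flat in separate bays, and the rod is through both ears with its shoulder against the right-hand one. Nothing else was seen to move, though the last check couldn't confirm the dish and jar because the arm or its shadow was probably over them.

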